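# Clip the lock pin of the tube rocker

## Robot

A 6-joint arm with a two-finger parallel gripper is mounted at the origin on a cart in front of the work surface, level with it; the furniture and walls round the work are solid. World frame = base frame: x ahead of the robot, y to its left, z up, the work surface at z = 0. Lengths are in mm, angles in rad, forces in N, time in s.
With the tool pointing down it reaches from about 350 to 775 mm from the base axis. Payload 5.5 kg.
Tool frame: the origin (TCP) lies on the centre line of the jaws, within the pads' length; the fingertips stand 17 mm ahead of it and the grasp point (between the pads) lies 2 mm behind it; z points along the fingers, y is the direction in which the jaws open and shut (so a half turn about z gives the same grasp; the last joint's range is limited). The gripper opens to 85 mm and grips with 20 to 120 N. Pads are 22 mm wide; open, the fingers measure 114 mm over their backs; the gripper's body (76 mm by 85 mm) begins 54 mm behind the grasp point. The pads swing forward as they close: fully open they stand 13 mm farther back than shut.
Start: joints at [1.092, 0.313, 0.046, 1.304, 0, 1.431], TCP at [191.131, 542.349, 216.323] pointing down, gripper open.
Joint ranges: [-2.76, 2.76], [-0.86, 1.69], [-1.03, 1.26], [-2.2, 2.34], [-1.47, 1.5], [-3.14, 3.14]. Speed limits (rad/s): [2.57, 2.57, 3.14, 3.14, 3.14, 3.14].

## Interface

Orientations are given as a unit quaternion [x, y, z, w].
In Python, from station import arm, optics gives the robot as it stands. The module is installed in compiled form; this text tells all that it offers.
- The arm moves only by the tool servo_tool, never from a script. Its argument "deltas" is one flat list of numbers, 7 for each row, row after row: the closure, from 0 (fully open) to 1 (shut), then the shift along the tool's x, y, z in cm, then the turn, a rotation vector about the tool's x, y, z in degrees. A call has 1 to 5 rows; each row shifts and turns the commanded pose from where the row before left it, along the tool's axes as they then stand; what a row does not reach is not made up. A row lasts 1/10 s, in which the tool goes at most 50 mm and 8.59 degrees, less where a joint would pass 70% of its speed; a pose out of reach is approached as far as the arm can. A call is refused whole if a number of a shift passes 5 or a number of a turn 8.59, either way. A call with a gripper value outside its range is refused whole. The fingers move at their own pace and stop on an object; the grip force is fixed at half the most. Time passes only in rows, so rows that do not move let the fingers close. It gives the time, the measured TCP pose, the force and the opening at its end, in the units of the state.
- arm.get_obs(): the state, without advancing time (a new reading comes with each control period).
- optics.get_image(name): name is "scene" or "top" or "wrist"; returns (picture, depth): 480x640x3 uint8, red, green, blue; 480x640 float32, mm along the optical axis (not along the pixel's ray), 0 where there is no reading.
- optics.camera_params(name): a dict with "fx", "fy", "cx", "cy" (pixels), "k1" (the pictures are not rectified: a ray, as slopes to the right and down, at radius r is drawn at 1 + k1 r^2 times it, then the intrinsics apply), "rvec" (rotation vector, rad) and "tvec" (3), from world to camera coordinates, as OpenCV has them. Camera axes: x right, y down, z forward; pixel columns grow to the right and rows downward; lengths in mm; the calibration is good to about 2 mm. A picture is of the moment at which its call begins: read the wrist's pose just before it. camera_params takes no time and is no camera call; for the wrist camera it gives the pose at the moment of the call.
- arm.sign_off(): hands the job in, once; it reports no verdict.
The state is a dict: "clock": time; "q": joint angles; "joint_vel": joint speeds; "joint_efforts": joint torques, N m; "tool_pos": TCP position; "orientation": TCP orientation; "wrist_force": force on the tool from outside, world axes, zero at the start; "ft_torque": the same for the moment, N m; "grip_width": finger opening in mm.
Only numpy, scipy, OpenCV 4.12 (cv2) and the standard library are available. Lean on these libraries where they do the work, as an engineer would, in place of code of your own. Each camera call takes 0.05 s, during which the arm holds its last target.

## Task

The tube rocker is to be moved, and its lock pin must not work loose. Take the two-legged hairpin clip out of the pin rack and push it with the gripper down onto the lock pin, straight leg through the cross hole, until it snaps fully home with its sprung leg hugging the shank and its flange down on the shank, then let go. Leave the plain straight pin, the specimen jar and the dropper bottle as they stand.

Things in the scene. Friction and masses are not known exactly. Their poses are not given: they have to be found in the camera images.
- clip_grip (a point): Hairpin clip, loose, upright in a rack slot. White ribbed block grip: 36 mm along x (-12 to +24 mm), 18 mm thick along y, 50 mm tall, on a flange 36 x 36 x 5 mm. This point is in the grip on the straight leg's axis, 32 mm above the flange's underside (= rack top), 18 mm below its top; z up, x towards the sprung leg. Pinch it here across the 18 mm (fingers close along y).
- pin_hole (a point): Mouth of the lock pin's cross hole: hole centre at the top of the shank, 91 mm above the worktop. x level across the shank, y along it, z up. The hole goes straight down through the shank, 13 mm (x) by 16 mm (y), countersunk to 24 mm. The clip's straight leg belongs down it, clip x along this x (either way round), flange resting on the shank.
- plain_pin_grip (a point): Plain straight pin, loose, to be left alone in the other slot of the rack (which slot varies): round white knob of 28 mm diameter, 40 mm tall, with a single leg of 7 mm. This point is on its axis, 24 mm above the knob's underside.
- rack: Pin rack, fixed: dark steel plate 80 mm (x) by 190 mm (y) on upright webs, top 66 mm above the worktop, with two slots along its x, 90 mm apart, open from above. Origin on the worktop midway between the slots; y runs from one slot to the other, x away from the robot.
- rocker: Tube rocker, fixed: white base 130 x 170 mm, cheek plates, tray, two blood tubes, 96 mm tall, lying 46 to 216 mm in +y of its origin (on the worktop straight below pin_hole, same axes). Its lock pin is a level steel shank along y, 32 mm diameter: free end 28 mm in -y of the hole, cheek plate (top 2 mm above the shank) 46 mm in +y.
- jar_center (a point): Specimen jar, a loose bystander, 43 mm wide, 48 mm tall; this point is its centre.
- dropper_center (a point): Brown dropper bottle, a loose bystander, 34 mm wide, 70 mm tall; this point is its centre.
- clip: The same clip; origin on the straight leg's axis at the flange's underside, same axes. Steel legs in its x-z plane: straight leg 8 mm thick, tapered tip 54 mm below the underside; wavy sprung leg about 19 mm beside it in +x, 50 mm long, gives sideways to ride over the 32 mm shank and snap under it at a downward push of about 4 to 10 N. Clip about 60 g.
There are look-alikes about, which are no part of the job. Leave any purple or turquoise look-alike of the clip alone.

How it is judged:
By the outcome, as a careful person would: the job done as asked, in the order asked, and still so for the second after the job is handed in, with the robot touching nothing.
It also fails if it takes over 40 s, if anything falls off the work surface, if the arm or the gripper's body presses on something with over 40 N, if the wrist force passes 120 N, or if a joint passes its speed limit or range.

## Working session

There is one attempt and no reset: what is moved stays moved. The work goes in short steps, Python scripts to look and compute and a tool call to move; the robot and the scene stay as the last step left them, time stands still between calls to the robot, and variables do not carry over. Pictures are saved under pics/ and viewed, and the job is handed in when it is done.

Besides the shell and the picture viewer there is one more tool, called after "Emit:" as name(argument=value, ...), one argument or row to a line, values as JSON. servo_tool: Moves the arm, as the interface text tells. Its arguments: {"type":"object","properties":{"deltas":{"type":"array","items":{"type":"number"}}},"required":["deltas"]}

```bash
mkdir -p pics
cat > h.py <<'E'
import numpy as np,cv2
from station import arm,optics
def cap(name,tag):
    p=optics.camera_params(name); im,d=optics.get_image(name)
    np.savez(f'pics/{tag}.npz',im=im,d=d,**{k:np.array(p[k],float) for k in("fx","fy","cx","cy","k1","rvec","tvec")})
    cv2.imwrite(f'pics/{tag}.png',im[:,:,::-1]); return im,d,p
def load(tag):
    z=np.load(f'pics/{tag}.npz'); return z['im'],z['d'],{k:z[k] for k in("fx","fy","cx","cy","k1","rvec","tvec")}
def ray(p,uv):
    uv=np.asarray(uv,float).reshape(-1,2)
    a=np.c_[(uv[:,0]-p['cx'])/p['fx'],(uv[:,1]-p['cy'])/p['fy']]; s=a.copy()
    for _ in range(30): s=a/(1+p['k1']*(s**2).sum(1,keepdims=True))
    R=cv2.Rodrigues(np.array(p['rvec'],float))[0]; t=np.array(p['tvec'],float).ravel()
    return -R.T@t,np.c_[s,np.ones(len(s))]@R
def plane(p,uv,z):
    o,d=ray(p,uv); return o+d*((z-o[2])/d[:,2])[:,None]
def pts(p,uv,D):
    o,d=ray(p,uv); return o+d*np.asarray(D,float).reshape(-1,1)
def proj(p,X):
    X=np.asarray(X,float).reshape(-1,3)
    R=cv2.Rodrigues(np.array(p['rvec'],float))[0]; c=X@R.T+np.array(p['tvec'],float).ravel()
    s=c[:,:2]/c[:,2:]; s=s*(1+p['k1']*(s**2).sum(1,keepdims=True))
    return np.c_[s[:,0]*p['fx']+p['cx'],s[:,1]*p['fy']+p['cy']]
E
python3 -c "
from h import *
print(arm.get_obs())
for n in('scene','top','wrist'): print(n,cap(n,n+'0')[2])"
```

```text
{'clock': 0.0, 'q': array([1.09239806e+00, 3.13983740e-01, 4.49570188e-02, 1.30360201e+00,
       5.77164015e-06, 1.43119724e+00]), 'joint_vel': array([-0.00074041, -0.00141086, -0.00070734, -0.00052587,  0.00084353,
       -0.00052118]), 'joint_efforts': array([ 3.48142326e-03, -4.80632007e+01,  2.98529631e+01,  1.91491912e-02,
        9.15523060e-05,  2.42643367e-06]), 'tool_pos': array([190.85534549, 541.8186861 , 215.40940167]), 'orientation': array([ 1.68590499e-01,  9.85685753e-01, -8.71933917e-04, -2.81371340e-04]), 'wrist_force': array([ 0.63700724, -0.37188995, -0.1137987 ]), 'ft_torque': array([-0.00158149,  0.00876406,  0.03851457]), 'grip_width': 85.4449949439248}
scene {'fx': 595.0873735967454, 'fy': 595.0873735967454, 'cx': 320.48914909712414, 'cy': 236.23887177671497, 'k1': -0.0361382404807166, 'rvec': array([ 2.0108727 , -0.92371075,  0.46804226]), 'tvec': array([-358.92252355,  281.25447007,  783.23022047])}
top {'fx': 526.8686129240506, 'fy': 526.8686129240506, 'cx': 330.9953742662803, 'cy': 236.1504898473046, 'k1': -0.0370860808705472, 'rvec': array([ 2.14821957, -2.16236442,  0.14877369]), 'tvec': array([ -2.51277891, 516.62513271, 864.93910111])}
wrist {'fx': 416.46831372467403, 'fy': 416.46831372467403, 'cx': 319.7509758834468, 'cy': 241.11028994635987, 'k1': 0.0056758195736840746, 'rvec': array([-2.34040796, -1.6587224 , -0.26540113]), 'tvec': array([-575.01375354,  -42.11530116,  379.52056514])}
```

View pics/scene0.png

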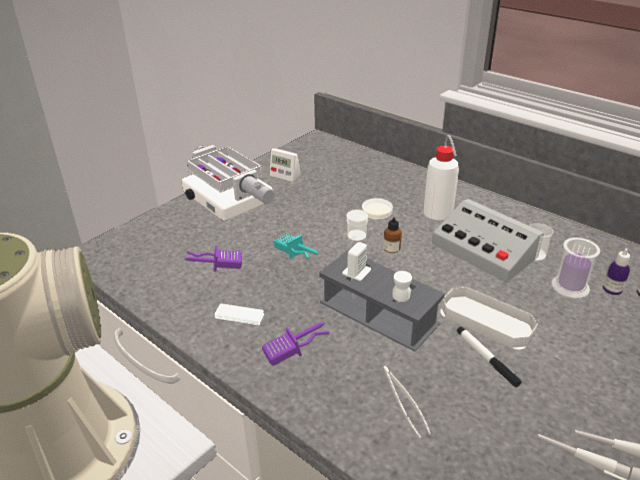

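View pics/top0.png

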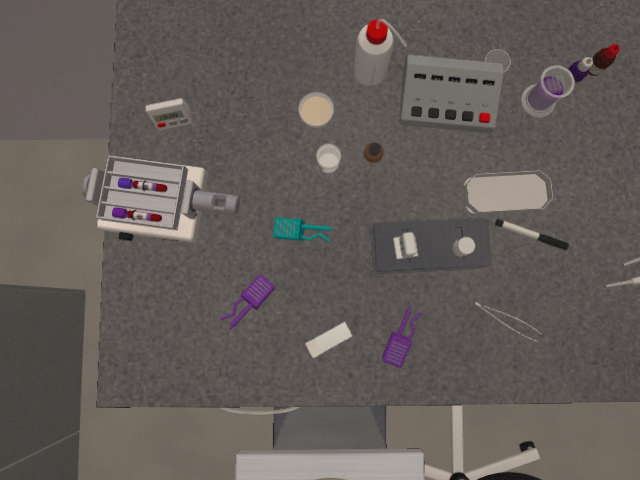

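View pics/wrist0.png

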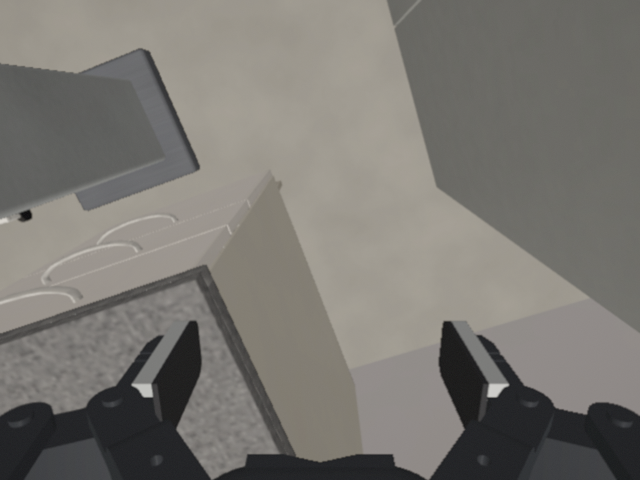

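Candidates for the clip: the white block upright in the rack at scene (357,262) / top (406,245); the white round knob, which is the plain pin, at scene (402,286) / top (465,246); purple look-alikes at top (248,300) and (400,338); a turquoise one at top (300,229); and a flat white eraser at top (329,340). I choose the white ribbed block in the rack and will check it in a close crop.

```bash
python3 -c "
from h import *
a=load('scene0')[0];b=load('top0')[0]
A=cv2.resize(a[225:325,310:450],None,fx=4,fy=4,interpolation=cv2.INTER_CUBIC)
B=cv2.resize(b[205:285,365:500],None,fx=4,fy=4,interpolation=cv2.INTER_CUBIC)
C=cv2.resize(b[145:255,80:250],None,fx=4,fy=4,interpolation=cv2.INTER_CUBIC)
D=cv2.resize(a[135:220,175:305],None,fx=4,fy=4,interpolation=cv2.INTER_CUBIC)
for n,i in zip('ABCD',(A,B,C,D)): cv2.imwrite(f'pics/c{n}.png',i[:,:,::-1])
im,d,p=load('top0')
for u,v in [(406,239),(410,245),(400,253),(465,246),(430,260),(380,230),(230,203),(210,200),(220,200),(328,158),(374,152),(300,229)]:
  print((u,v),pts(p,[(u,v)],d[v,u]).round(1))
print(proj(p,[[191,542,216],[0,0,0],[500,0,0]]))
"
```

```text
(406, 239) [[ 500.3 -121.5  117.6]]
(410, 245) [[ 490.6 -127.   120.7]]
(400, 253) [[ 483.  -117.7   74. ]]
(465, 246) [[ 489.8 -215.2  108.7]]
(430, 260) [[ 471.7 -167.3   68.4]]
(380, 230) [[522.5 -86.9  63.5]]
(230, 203) [[564.1 157.   90.6]]
(210, 200) [[568.6 188.7  93.8]]
(220, 200) [[573.5 177.7  69.3]]
(328, 158) [[650.2  -1.6  47.6]]
(374, 152) [[656.4 -79.6  61.1]]
(300, 229) [[530.3  47.4  27.1]]
[[-81.95006553 465.16133316]
 [329.48499346 546.68345429]
 [327.62481655 248.04585104]]
```

View pics/cA.png

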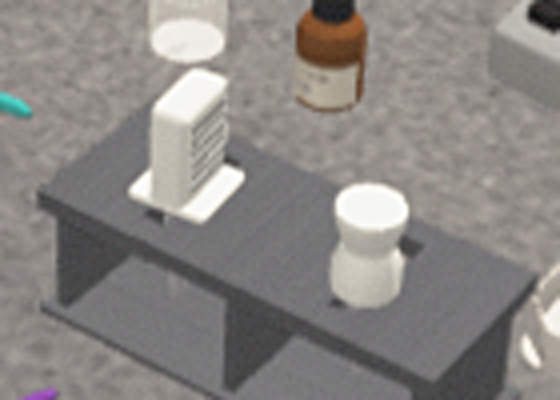

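View pics/cB.png

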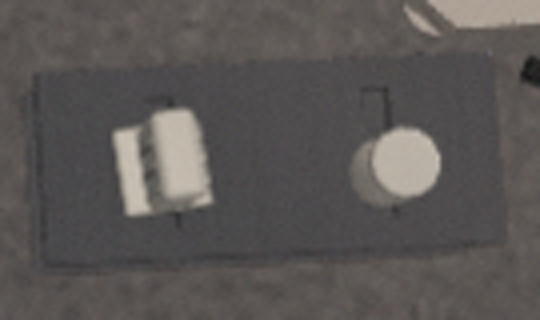

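View pics/cC.png

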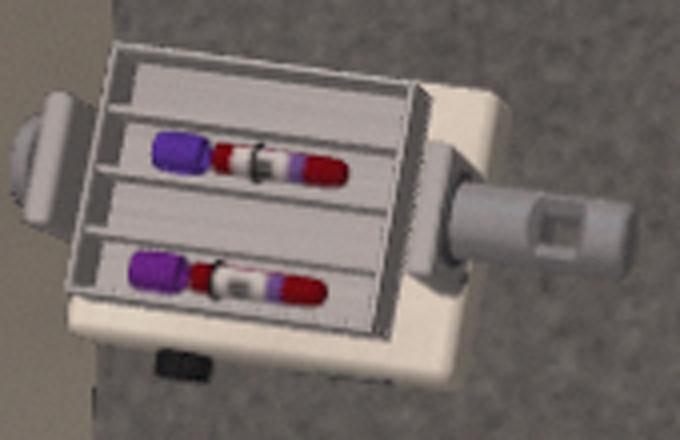

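View pics/cD.png

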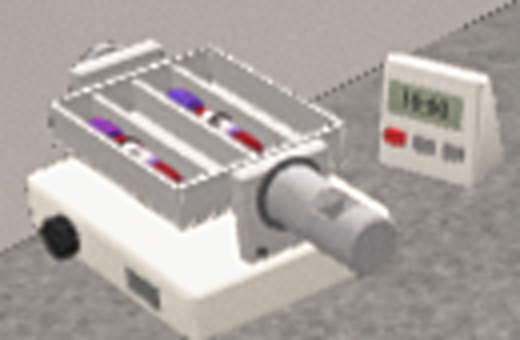

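The crops confirm it: a white ribbed block on a square flange, with a round knob beside it. The hole in the shank is clear at top (220,201). Next I measure both more exactly.

```bash
python3 -c "
from h import *
im,d,p=load('top0')
def crop(u,v): return (365+u/4-.4,205+v/4-.4)
# flange corners (left ones visible) at z=71, plate corners z=66
print('flange L far/near', plane(p,[crop(112,131),crop(127,215),crop(213,204)],71).round(1))
print('grip top corners', plane(p,[crop(155,112),crop(196,108),crop(209,192),crop(166,198)],121).round(1))
print('plate', plane(p,[crop(36,73),crop(492,52),crop(503,240),crop(42,262)],66).round(1))
print('slot', plane(p,[crop(385,90),crop(395,213),crop(361,92),crop(171,97),crop(179,225),crop(146,99)],66).round(1))
print('knob',plane(p,[crop(406,163)],66+40).round(1))
c2=lambda u,v:(80+u/4-.4,145+v/4-.4)
print('hole corners', plane(p,[c2(541,200),c2(583,204),c2(578,253),c2(536,249)],89).round(1))
print('shank end/root',plane(p,[c2(634,200),c2(628,272),c2(462,185),c2(455,255)],75).round(1))
for t in('scene0','top0'):
  im,d,p=load(t)
  vv,uu=np.mgrid[0:480,0:640]; P=pts(p,np.c_[uu.ravel(),vv.ravel()],d.ravel()); ok=d.ravel()>0
  m=ok&(abs(P[:,2]-120)<4)&(abs(P[:,0]-490)<40)&(abs(P[:,1]+125)<40); print(t,'gtop',m.sum(),P[m].mean(0).round(1), P[m].min(0).round(),P[m].max(0).round())
  m=ok&(P[:,2]>60)&(P[:,2]<100)&(abs(P[:,0]-565)<22)&(P[:,1]>140)&(P[:,1]<200); print('shank',m.sum(),P[m].min(0).round(1),P[m].max(0).round(1))
im=load('scene0')[0]
A=cv2.resize(im[255:310,325:400],None,fx=10,fy=10,interpolation=cv2.INTER_CUBIC)
A=np.clip(A.astype(float)*1.8,0,255).astype(np.uint8);cv2.imwrite('pics/cE.png',A[:,:,::-1])
"
```

```text
flange L far/near [[ 509.1 -106.6   71. ]
 [ 474.6 -111.9   71. ]
 [ 478.8 -147.2   71. ]]
grip top corners [[ 509.9 -117.2  121. ]
 [ 511.3 -133.1  121. ]
 [ 478.7 -137.2  121. ]
 [ 476.5 -120.6  121. ]]
plate [[ 534.1  -76.3   66. ]
 [ 541.8 -266.2   66. ]
 [ 463.6 -267.1   66. ]
 [ 456.   -77.4   66. ]]
slot [[ 526.1 -220.8   66. ]
 [ 475.  -222.9   66. ]
 [ 525.4 -210.8   66. ]
 [ 523.7 -131.9   66. ]
 [ 470.7 -133.8   66. ]
 [ 523.  -121.5   66. ]]
knob [[ 491.1 -217.7  106. ]]
hole corners [[578.4 182.2  89. ]
 [576.6 165.1  89. ]
 [556.5 166.7  89. ]
 [558.2 183.7  89. ]]
shank end/root [[581.2 146.9  75. ]
 [551.1 148.8  75. ]
 [588.  218.1  75. ]
 [558.6 220.1  75. ]]
scene0 gtop 19 [ 488.2 -128.   116.4] [ 475. -136.  116.] [ 504. -119.  117.]
shank 418 [544.  143.6  61. ] [580.  199.8  92. ]
top0 gtop 184 [ 493.3 -125.9  117.7] [ 475. -135.  116.] [ 510. -117.  121.]
shank 648 [547.5 145.2  60.7] [584.4 199.9  96.5]
```

View pics/cE.png

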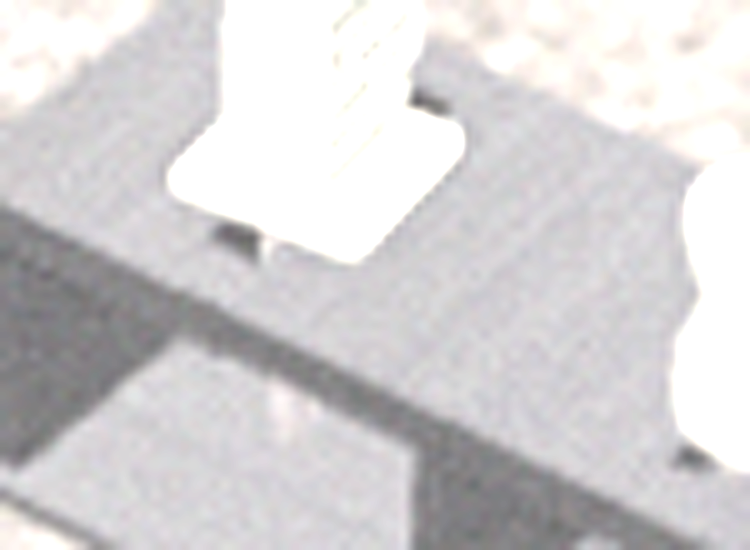

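```bash
python3 -c "
from h import *
im,d,p=load('scene0')
c=np.array([494,-127,0]);a=np.radians(7);e=np.array([np.cos(a),np.sin(a),0])
for s in(1,-1):
  for n,off in(('straight',-6),('sprung',13)):
    print(s,n,(proj(p,[c+e*s*off+[0,0,z] for z in(66,50,35,20,12,16)]).round(1)-[325,255]).__mul__(10).round().tolist())
A=cv2.resize(im[270:330,320:400],None,fx=10,fy=10,interpolation=cv2.INTER_CUBIC)
A=np.clip(A.astype(float)*1.8,0,255).astype(np.uint8);cv2.imwrite('pics/cF.png',A[:,:,::-1])
"
```

```text
1 straight [[302.0, 185.0], [300.0, 261.0], [299.0, 331.0], [297.0, 400.0], [296.0, 436.0], [297.0, 418.0]]
1 sprung [[362.0, 126.0], [359.0, 201.0], [357.0, 271.0], [355.0, 339.0], [354.0, 375.0], [354.0, 357.0]]
-1 straight [[340.0, 147.0], [338.0, 223.0], [336.0, 293.0], [334.0, 361.0], [333.0, 397.0], [333.0, 379.0]]
-1 sprung [[280.0, 207.0], [278.0, 283.0], [277.0, 353.0], [275.0, 422.0], [274.0, 459.0], [275.0, 441.0]]
```

View pics/cF.png

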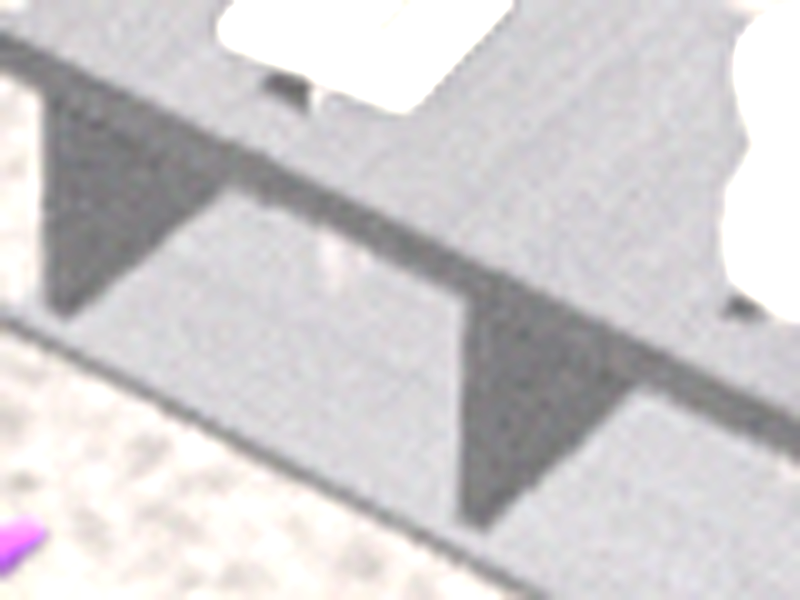

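```bash
cat > plan.py <<'E'
import sys,numpy as np
from h import *
from scipy.spatial.transform import Rotation as R
def plan(x,y,z,yaw,step=4.5,clos=0.0,dec=1):
    o=arm.get_obs(); P=np.array(o['tool_pos']); Q=R.from_quat(o['orientation'])
    a=np.radians(yaw); T=np.array([[np.cos(a),np.sin(a),0],[np.sin(a),-np.cos(a),0],[0,0,-1]]).T
    G=np.array([x,y,z],float)
    rv=np.degrees((Q.inv()*R.from_matrix(T)).as_rotvec())
    n=int(max(np.ceil(np.linalg.norm(G-P)/10/step),np.ceil(np.abs(rv).max()/8),1))
    print('n',n,'delta',(G-P).round(1),'rv',rv.round(2))
    out=[]
    for i in range(n):
        w=np.round(rv/n,1)
        d=Q.inv().apply((G-P)/(n-i))/10; d=np.round(d,dec)
        out.append([clos,*d,*w]); P=P+Q.apply(d*10); Q=Q*R.from_rotvec(np.radians(w))
    for k in range(0,n,5): print([float(v) for r in out[k:k+5] for v in r])
    print('end',P.round(1))
if __name__=='__main__': plan(*map(float,sys.argv[1:]))
E
python3 -c "
from h import *
p=load('wrist0')[2]; o=arm.get_obs(); from scipy.spatial.transform import Rotation as R
c,d=ray(p,[(320,240)]); Q=R.from_quat(o['orientation']); print('cam in tool',Q.inv().apply(c-o['tool_pos']).round(1),Q.inv().apply(d).round(3))"
python3 plan.py 490 -127 220 187
```

```text
cam in tool [  79.6    0.6 -157.2] [[-0.311  0.001  0.95 ]]
n 17 delta [ 299.1 -669.     4.4] rv [ -0.07  -0.03 -26.41]
[0.0, -3.0, -3.1, -0.0, -0.0, -0.0, -1.6, 0.0, -2.9, -3.2, -0.0, -0.0, -0.0, -1.6, 0.0, -2.8, -3.3, -0.0, -0.0, -0.0, -1.6, 0.0, -2.7, -3.4, -0.0, -0.0, -0.0, -1.6, 0.0, -2.6, -3.4, -0.0, -0.0, -0.0, -1.6]
[0.0, -2.5, -3.5, -0.0, -0.0, -0.0, -1.6, 0.0, -2.4, -3.6, -0.0, -0.0, -0.0, -1.6, 0.0, -2.3, -3.6, -0.0, -0.0, -0.0, -1.6, 0.0, -2.2, -3.7, -0.0, -0.0, -0.0, -1.6, 0.0, -2.1, -3.8, -0.0, -0.0, -0.0, -1.6]
[0.0, -2.0, -3.8, -0.1, -0.0, -0.0, -1.6, 0.0, -1.9, -3.9, -0.0, -0.0, -0.0, -1.6, 0.0, -1.8, -3.9, -0.1, -0.0, -0.0, -1.6, 0.0, -1.6, -4.0, -0.0, -0.0, -0.0, -1.6, 0.0, -1.5, -4.0, -0.1, -0.0, -0.0, -1.6]
[0.0, -1.4, -4.1, -0.0, -0.0, -0.0, -1.6, 0.0, -1.4, -4.1, -0.1, -0.0, -0.0, -1.6]
end [ 490.5 -127.   220.2]
```

Emit:
servo_tool(
  deltas=[0,-3.0,-3.1,0,0,0,-1.6,0,-2.9,-3.2,0,0,0,-1.6,0,-2.8,-3.3,0,0,0,-1.6,0,-2.7,-3.4,0,0,0,-1.6,0,-2.6,-3.4,0,0,0,-1.6],
)

```text
clock: 0.65
tool_pos: [280.0, 343.9, 216.1]
orientation: [0.099, 0.995, -0.0, -0.0]
wrist_force: [0.8, -0.4, 0.0]
grip_width: 85.1
```

Emit:
servo_tool(
  deltas=[0,-2.5,-3.5,0,0,0,-1.6,0,-2.4,-3.6,0,0,0,-1.6,0,-2.3,-3.6,0,0,0,-1.6,0,-2.2,-3.7,0,0,0,-1.6,0,-2.1,-3.8,0,0,0,-1.6],
)

```text
clock: 1.15
tool_pos: [368.0, 147.3, 216.3]
orientation: [0.029, 1.0, 0.0, 0.0]
wrist_force: [0.9, 0.4, -0.0]
grip_width: 85.2
```

Emit:
servo_tool(
  deltas=[0,-2.0,-3.8,-0.1,0,0,-1.6,0,-1.9,-3.9,0,0,0,-1.6,0,-1.8,-3.9,-0.1,0,0,-1.6,0,-1.6,-4.0,0,0,0,-1.6,0,-1.5,-4.0,-0.1,0,0,-1.6],
)

```text
clock: 1.65
tool_pos: [455.3, -49.5, 219.1]
orientation: [-0.04, 0.999, 0.0, -0.0]
wrist_force: [1.1, 0.2, 0.6]
grip_width: 85.1
```

Emit:
servo_tool(
  deltas=[0,-1.4,-4.1,0,0,0,-1.6,0,-1.4,-4.1,0,0,0,-1.6,0,0,0,0,0,0,0,0,0,0,0,0,0,0],
)

```text
clock: 2.05
tool_pos: [490.3, -127.3, 218.5]
orientation: [-0.067, 0.998, 0.001, -0.001]
wrist_force: [0.0, 0.2, -0.1]
grip_width: 85.2
```

```bash
python3 -c "
from h import *
o=arm.get_obs();print(o['clock'],o['tool_pos'],o['orientation'],o['wrist_force'],o['q'])
cap('wrist','w1')"
```

```text
2.05 [ 490.2987864  -127.25785832  218.52988817] [-6.67693360e-02  9.97767964e-01  5.98560668e-04 -7.66005135e-04] [ 0.00049422  0.2366051  -0.07424955] [-4.12768679e-01  1.81470442e-01 -1.21125677e-01  1.27011175e+00
  3.55177997e-04 -5.46407176e-01]
```

View pics/w1.png

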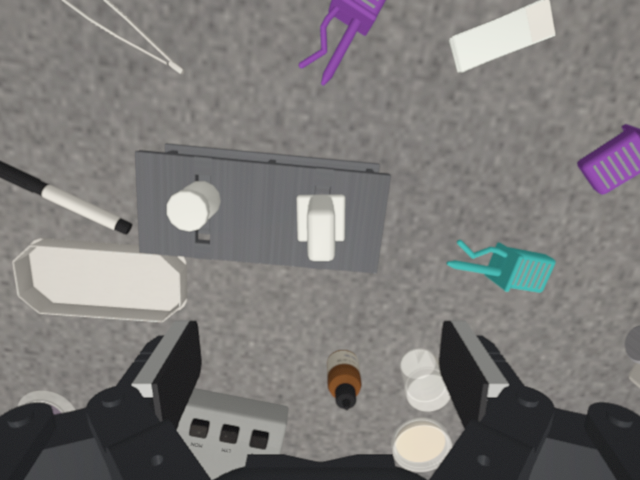

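```bash
python3 -c "
from h import *
im=load('w1')[0]
A=cv2.resize(im[165:285,260:380],None,fx=5,fy=5,interpolation=cv2.INTER_CUBIC);cv2.imwrite('pics/cG.png',A[:,:,::-1])"
```

```text
(no output)
```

View pics/cG.png

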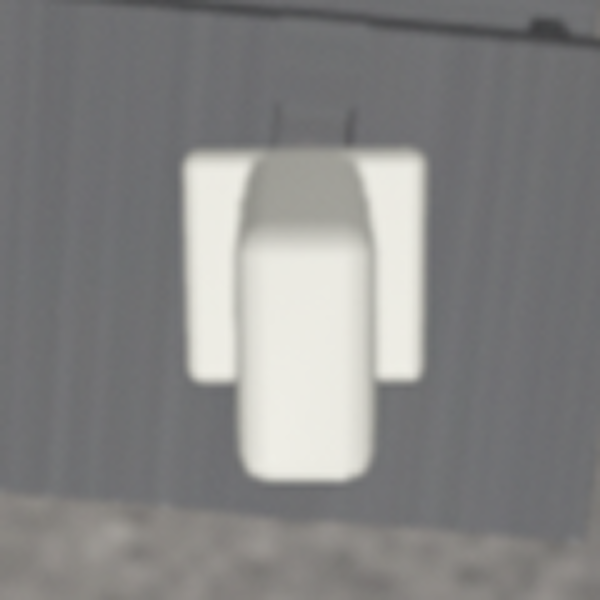

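```bash
python3 -c "
from h import *
im,d,p=load('w1')
c=lambda u,v:(260+u/5-.4,165+v/5-.4)
F=plane(p,[c(184,148),c(427,148),c(424,382),c(189,382)],71);print(F.round(1),F.mean(0))
G=plane(p,[c(243,236),c(373,236),c(376,482),c(240,482)],116);print(G.round(1),G.mean(0))
# note grip height: check
print(pts(p,[(321,235)],d[235,321]))
"
```

```text
[[ 477.2 -146.1   71. ]
 [ 472.4 -110.3   71. ]
 [ 508.7 -105.1   71. ]
 [ 513.5 -141.1   71. ]] [ 492.94895035 -125.64708783   71.        ]
[[ 478.  -136.   116. ]
 [ 475.7 -119.5  116. ]
 [ 509.1 -114.2  116. ]
 [ 511.6 -132.2  116. ]] [ 493.59613305 -125.4817086   116.        ]
[[ 492.44659777 -125.76950752  115.64734872]]
```

The wrist view gives the clip's flange centre as (493,-125.6), yaw 7.9°, grip top 116 mm. Now I descend to the grasp.

Emit:
servo_tool(
  deltas=[0,0,0.1,3.0,0,0,0,0,0,0,3.0,0,0,0,0,0,0,3.0,0,0,0,0,0,0,3.2,0,0,0,0,0,0,0,0,0,0],
)

```text
clock: 2.6
tool_pos: [486.6, -122.6, 93.8]
orientation: [-0.069, 0.998, 0.002, -0.004]
wrist_force: [-0.7, 0.5, -0.5]
grip_width: 85.5
```

Emit:
servo_tool(
  deltas=[0.9,0,0,0,0,0,0,1,0,0,0,0,0,0,1,0,0,0,0,0,0,1,0,0,0,0,0,0,1,0,0,0,0,0,0],
)

```text
clock: 3.1
tool_pos: [491.3, -126.2, 98.5]
orientation: [-0.068, 0.998, -0.001, 0.001]
wrist_force: [-0.9, -0.1, 3.4]
grip_width: 15.3
```

Emit:
servo_tool(
  deltas=[1,0,0,0,0,0,0,1,0,0,0,0,0,0,1,0,0,0,0,0,0],
)

```text
clock: 3.4
tool_pos: [491.3, -126.3, 98.4]
orientation: [-0.068, 0.998, -0.001, 0.001]
wrist_force: [-0.4, -1.6, 5.1]
grip_width: 14.3
```

Emit:
servo_tool(
  deltas=[1,0,0,-1.0,0,0,0,1,0,0,-2.5,0,0,0,1,0,0,-3.5,0,0,0,1,0,0,-3.5,0,0,0,1,0,0,-2.5,0,0,0],
)

```text
clock: 3.9
tool_pos: [490.8, -125.7, 230.0]
orientation: [-0.068, 0.998, -0.0, 0.001]
wrist_force: [0.3, 0.8, 0.6]
grip_width: 14.7
```

```bash
python3 -c "
from h import *
print(arm.get_obs()['tool_pos'],arm.get_obs()['grip_width'])
a=cap('scene','s2')[0]; print(arm.get_obs()); cap('wrist','w2')
p=load('s2')[2]; print(proj(p,[[491,-126,200]]))"
```

```text
[ 490.82510368 -125.73538329  229.98851328] 14.744463982860633
{'clock': 3.95, 'q': array([-4.09479923e-01,  1.72475448e-01, -9.48782504e-02,  1.29590019e+00,
        2.45135230e-04, -5.45387684e-01]), 'joint_vel': array([-0.00032956,  0.00170244, -0.04984828, -0.09945988, -0.00064035,
        0.00044608]), 'joint_efforts': array([-4.79470789e-01, -3.12190962e+01,  2.28300923e+01,  8.89108912e-02,
       -1.80454273e-02,  1.08955280e-04]), 'tool_pos': array([ 492.43720798, -126.43012205,  233.76293351]), 'orientation': array([-0.06790157,  0.99768489, -0.00162402,  0.00340582]), 'wrist_force': array([ 1.30816466, -0.86703176,  2.10561829]), 'ft_torque': array([-0.08510785, -0.11857947,  0.00935557]), 'grip_width': 14.934621935124142}
[[357.2872286  202.56106171]]
```

View pics/s2.png

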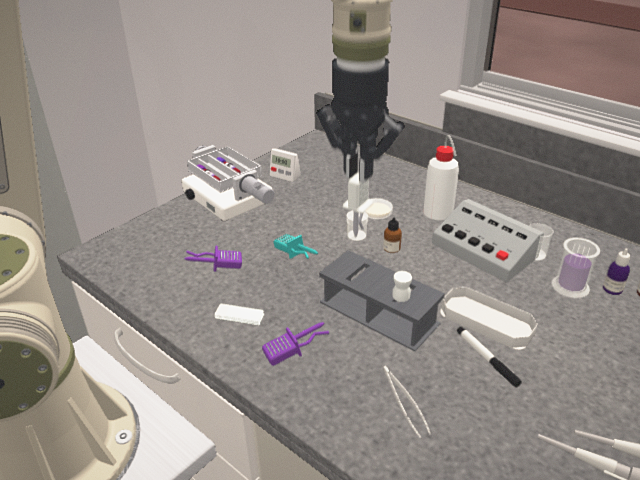

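View pics/w2.png

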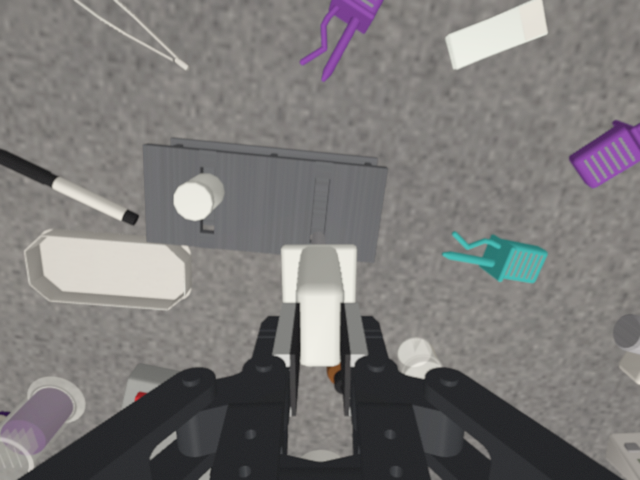

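```bash
python3 -c "
from h import *
im=load('s2')[0]
A=cv2.resize(im[145:250,320:400],None,fx=6,fy=6,interpolation=cv2.INTER_CUBIC);cv2.imwrite('pics/cH.png',A[:,:,::-1])"
```

```text
(no output)
```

View pics/cH.png

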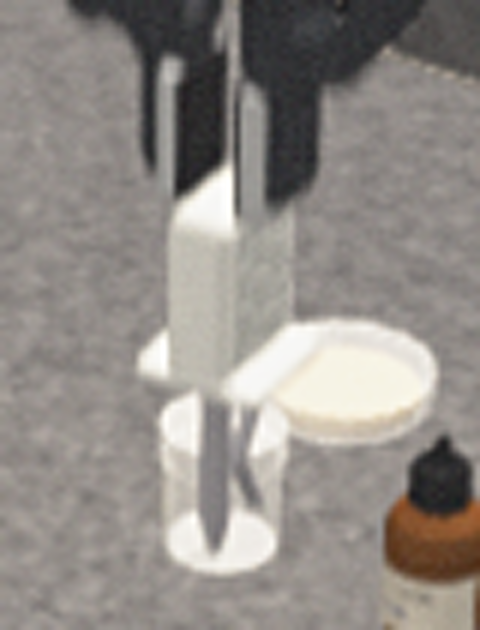

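```bash
python3 -c "
from h import *
p=load('s2')[2]
for z in(232,): print(proj(p,[[487.3,-126,z-32.4],[487.3,-126,z-86.4]]))
print('meas',[(320+214/6,145+395/6),(320+214/6,145+552/6)])
im,d,p=load('w2')
A=cv2.resize(im[235:375,260:380],None,fx=4,fy=4,interpolation=cv2.INTER_CUBIC);cv2.imwrite('pics/cI.png',A[:,:,::-1])
o=arm.get_obs();print(o['tool_pos'],o['orientation'],o['clock'])
"; python3 plan.py 565.5 172 235 174 4.5 1
```

```text
[[355.77104174 203.76369344]
 [355.0798245  233.21934422]]
meas [(355.6666666666667, 210.83333333333331), (355.6666666666667, 237.0)]
[ 492.48302226 -126.42830097  231.58087222] [-0.06790378  0.99768585 -0.00146197  0.00314464] 4.0
n 7 delta [ 73.  298.4   3.4] rv [-0.15  0.37 13.79]
[1.0, -1.6, 4.1, -0.1, -0.0, 0.1, 2.0, 1.0, -1.5, 4.1, -0.0, -0.0, 0.1, 2.0, 1.0, -1.3, 4.2, -0.1, -0.0, 0.1, 2.0, 1.0, -1.2, 4.2, -0.1, -0.0, 0.1, 2.0, 1.0, -1.0, 4.3, -0.0, -0.0, 0.1, 2.0]
[1.0, -0.9, 4.3, -0.1, -0.0, 0.1, 2.0, 1.0, -0.7, 4.3, -0.0, -0.0, 0.1, 2.0]
end [565.4 171.7 234.8]
```

View pics/cI.png

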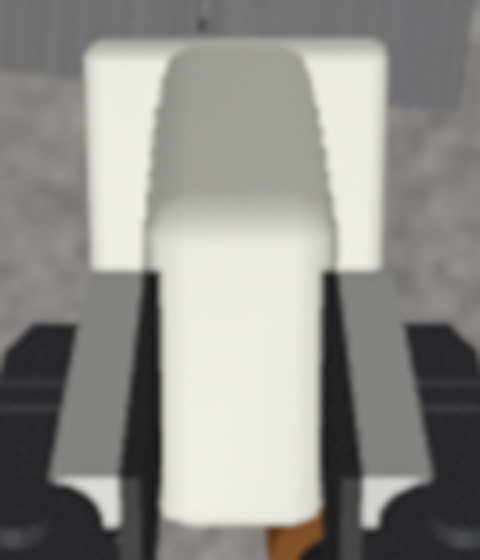

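```bash
python3 -c "
from h import *
from scipy.spatial.transform import Rotation as R
im,d,p=load('w2')
c=lambda u,v:(260+u/4-.4,235+v/4-.4)
o=arm.get_obs()
for u,v in [c(110,60),c(125,200),c(365,60),c(350,200),c(230,300),c(240,450),c(240,120),c(240,220)]:
  u,v=int(round(u)),int(round(v)); X=pts(p,[(u,v)],d[v,u]); print(u,v,d[v,u],X.round(1),(X-o['tool_pos']).round(1))
cor=[c(86,40),c(388,40),c(383,271),c(91,271)]
# corner in tool frame with depth
F=pts(p,cor,[d[int(c(110,60)[1]),int(c(110,60)[0])]]*4); 
print(np.linalg.norm(F[0]-F[1]))
for z in (199,195,190,185): 
  f=plane(p,cor,z); print(z,np.linalg.norm(f[0]-f[1]).round(1),f[:2].mean(0))
"; python3 plan.py 565.5 172 235 174 4.5 1
```

```text
287 250 196.21313 [[ 481.  -143.5  206.1]] [[-11.4 -17.  -25.5]]
291 285 201.24014 [[ 498.4 -139.5  206.7]] [[  5.9 -13.1 -24.8]]
351 250 196.63116 [[ 477.1 -113.5  205.6]] [[-15.4  12.9 -26. ]]
347 285 202.56055 [[ 495.3 -112.6  205.4]] [[  2.8  13.9 -26.1]]
317 310 156.41602 [[ 486.8 -128.   250.7]] [[-5.7 -1.6 19.1]]
320 347 161.67326 [[ 502.6 -124.7  250.5]] [[10.1  1.8 19. ]]
320 265 173.44669 [[ 477.1 -128.2  229.4]] [[-15.4  -1.8  -2.2]]
320 290 153.72897 [[ 478.4 -128.   250.7]] [[-14.1  -1.6  19.1]]
35.71962443076028
199 36.8 [ 478.7521033 -128.6722429  199.       ]
195 37.5 [ 480.13243837 -128.50491898  195.        ]
190 38.5 [ 481.85785721 -128.29576407  190.        ]
185 39.4 [ 483.58327605 -128.08660916  185.        ]
n 7 delta [ 73.  298.4   3.4] rv [-0.15  0.37 13.79]
[1.0, -1.6, 4.1, -0.1, -0.0, 0.1, 2.0, 1.0, -1.5, 4.1, -0.0, -0.0, 0.1, 2.0, 1.0, -1.3, 4.2, -0.1, -0.0, 0.1, 2.0, 1.0, -1.2, 4.2, -0.1, -0.0, 0.1, 2.0, 1.0, -1.0, 4.3, -0.0, -0.0, 0.1, 2.0]
[1.0, -0.9, 4.3, -0.1, -0.0, 0.1, 2.0, 1.0, -0.7, 4.3, -0.0, -0.0, 0.1, 2.0]
end [565.4 171.7 234.8]
```

The sprung leg is on the far (+x) side: in the scene crop the straight leg's tip is at px (356,237), with the wavy leg to its right. The clip hasn't slipped. I'll move past the hole so the wrist camera can see it clear of the clip.

```bash
python3 plan.py 635 172 235 174.2 4.8 1
```

```text
n 7 delta [142.5 298.4   3.4] rv [-0.15  0.37 13.59]
[1.0, -2.6, 3.9, -0.0, -0.0, 0.1, 1.9, 1.0, -2.5, 4.0, -0.1, -0.0, 0.1, 1.9, 1.0, -2.3, 4.1, -0.1, -0.0, 0.1, 1.9, 1.0, -2.2, 4.2, -0.0, -0.0, 0.1, 1.9, 1.0, -2.0, 4.3, -0.1, -0.0, 0.1, 1.9]
[1.0, -1.9, 4.3, -0.1, -0.0, 0.1, 1.9, 1.0, -1.8, 4.4, -0.0, -0.0, 0.1, 1.9]
end [635.1 171.6 234.9]
```

Emit:
servo_tool(
  deltas=[1,-1.3,2.0,0,0,0,1.0,1,-2.5,4.0,0,0,0,1.9,1,-2.4,4.0,0,0,0,1.9,1,-2.3,4.1,0,0,0,1.9,1,-2.2,4.2,0,0,0,1.9],
)

```text
clock: 4.5
tool_pos: [583.2, 66.7, 226.3]
orientation: [0.008, 1.0, 0.0, -0.001]
wrist_force: [0.8, -1.3, -1.6]
grip_width: 14.8
```

Emit:
servo_tool(
  deltas=[1,-2.0,4.3,0,0,0,1.9,1,-1.9,4.3,0,0,0,1.9,1,-0.9,2.2,0,0,0,1.0,1,0,0,0,0,0,0,1,0,0,0,0,0,0],
)

```text
clock: 5.0
tool_pos: [635.0, 171.4, 225.7]
orientation: [0.048, 0.999, -0.0, -0.001]
wrist_force: [-0.3, 0.3, -0.9]
grip_width: 15.0
```

```bash
python3 -c "
from h import *
o=arm.get_obs();print(o)
cap('wrist','w3')"
```

```text
{'clock': 5.0, 'q': array([ 1.41766399e-01,  4.83355201e-01,  3.22087911e-01,  1.41232274e+00,
       -2.04852345e-04,  2.38354389e-01]), 'joint_vel': array([-0.02750861, -0.02295333, -0.01311704,  0.00148083, -0.00218591,
       -0.00120128]), 'joint_efforts': array([ 1.09769929e+00, -5.74286449e+01,  3.07455432e+01, -8.23116931e-02,
        7.60413380e-02,  2.65239441e-02]), 'tool_pos': array([634.97232756, 171.37115052, 225.72820788]), 'orientation': array([ 4.82750342e-02,  9.98833099e-01, -3.64472609e-04, -1.35234939e-03]), 'wrist_force': array([-0.29819943,  0.31727101, -0.88416647]), 'ft_torque': array([-0.06738048,  0.00871589,  0.01036061]), 'grip_width': 15.033804499983287}
```

View pics/w3.png

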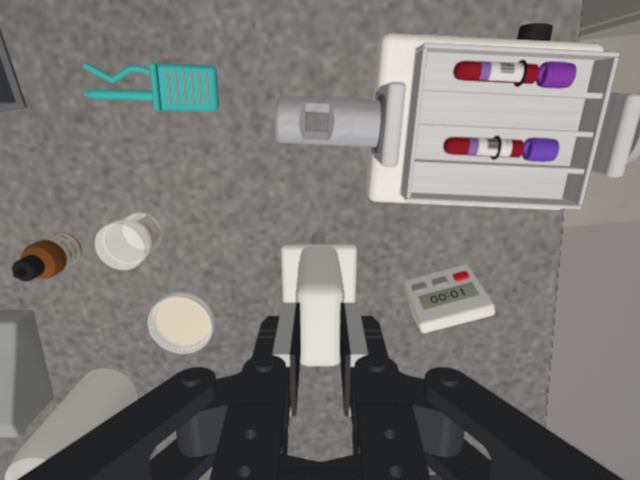

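```bash
python3 -c "
from h import *
im,d,p=load('w3')
A=cv2.resize(im[85:165,265:400],None,fx=6,fy=6,interpolation=cv2.INTER_CUBIC);cv2.imwrite('pics/cJ.png',A[:,:,::-1])"
```

```text
(no output)
```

View pics/cJ.png

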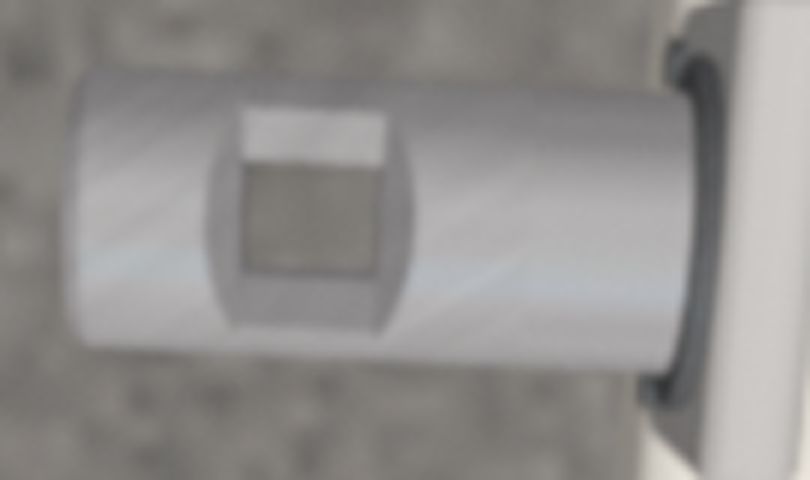

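```bash
python3 -c "
from h import *
im,d,p=load('w3')
c=lambda u,v:(265+u/6-.4,85+v/6-.4)
E=plane(p,[c(243,107),c(388,107),c(383,330),c(235,330)],85.6);print(E.round(1),E.mean(0).round(1))
E=plane(p,[c(207,215),c(414,218)],91);print(E.round(1),E.mean(0).round(1))
E=plane(p,[c(240,163),c(383,163),c(378,275),c(240,275)],83);print('hole@83',E.round(1),E.mean(0).round(1))
E=plane(p,[c(85,72),c(85,346),c(690,95),c(670,368)],75);print('shank',E.round(1));a=(E[0]+E[1])/2;b=(E[2]+E[3])/2;print(a,b,np.degrees(np.arctan2(b[0]-a[0],b[1]-a[1])))
print(plane(p,[c(75,215)],80))
for uv in [(285,120),(350,120),(350,115),(350,125)]: print(pts(p,[uv],d[uv[1],uv[0]]))
from scipy.spatial.transform import Rotation as R
o=arm.get_obs();Q=R.from_quat(o['orientation']);print(o['tool_pos'],np.degrees(np.arctan2(*Q.as_matrix()[[1,0],0])))
im,d,p=load('w3')
c=lambda u,v:(260+u/4-.4,235+v/4-.4)
A=cv2.resize(im[235:375,260:380],None,fx=4,fy=4,interpolation=cv2.INTER_CUBIC);cv2.imwrite('pics/cK.png',A[:,:,::-1])
"
```

```text
[[554.1 169.6  85.6]
 [555.6 185.9  85.6]
 [580.  183.2  85.6]
 [578.4 166.1  85.6]] [567.  176.2  85.6]
[[565.1 164.5  91. ]
 [567.7 187.6  91. ]] [566.4 176.1  91. ]
hole@83 [[560.1 168.5  83. ]
 [561.6 184.8  83. ]
 [573.9 183.2  83. ]
 [572.4 167.2  83. ]] [567.  175.9  83. ]
shank [[548.4 151.3  75. ]
 [579.3 147.4  75. ]
 [557.6 221.4  75. ]
 [588.6 217.4  75. ]]
[563.82843198 149.36197333  75.        ] [573.12025465 219.3629134   75.        ] 7.561156951075186
[[564.00907155 148.63710151  80.        ]]
[[563.94643202 155.13305895  91.49268649]]
[[568.14466983 198.7062666   90.87581617]]
[[564.94481791 198.97805659  90.31351851]]
[[571.39639214 198.48502972  90.64617932]]
[634.95315148 170.62486545 226.22832556] 174.4008157214659
```

View pics/cK.png

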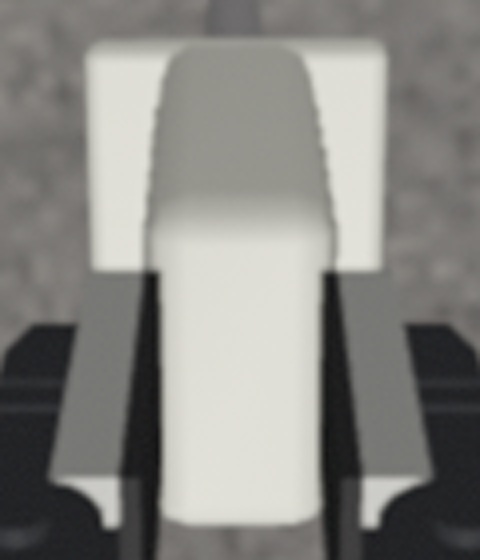

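```bash
python3 -c "
from h import *
im,d,p=load('w3')
A=cv2.resize(im[215:260,290:350],None,fx=10,fy=10,interpolation=cv2.INTER_CUBIC);cv2.imwrite('pics/cL.png',A[:,:,::-1])"
```

```text
(no output)
```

View pics/cL.png

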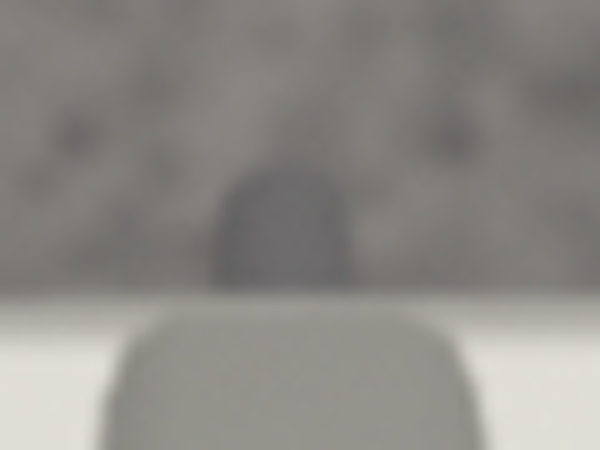

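```bash
python3 -c "
from h import *
from scipy.spatial.transform import Rotation as R
im,d,p=load('w3'); o=arm.get_obs();Q=R.from_quat(o['orientation'])
f=lambda X:Q.inv().apply(X-o['tool_pos']).round(1)
for z in(140,146): print(z,f(plane(p,[(317.8,231.5)],z)))
c=lambda u,v:(260+u/4-.4,235+v/4-.4)
print('flange near corners (tool)',f(plane(p,[c(86,40),c(388,40)],200)))
h=np.array([567,176,91.]);a=np.radians(-7);x=np.array([np.cos(a),np.sin(a),0]);y=np.array([-np.sin(a),np.cos(a),0])
print('TCP',h+4.3*x+0.3*y)"; python3 plan.py 571.3 175.8 195 173 4 1
```

```text
140 [[ 5.3  0.1 86.2]]
146 [[ 7.2  0.1 80.2]]
flange near corners (tool) [[ 17.2 -16.7  26.3]
 [ 17.3  18.3  26.3]]
TCP [571.30450926 175.77372567  91.        ]
n 2 delta [-63.7   5.2 -31.2] rv [-0.04 -0.12  1.4 ]
[1.0, 3.2, -0.1, 1.6, -0.0, -0.1, 0.7, 1.0, 3.2, -0.0, 1.5, -0.0, -0.1, 0.7]
end [571.2 176.2 195.3]
```

Emit:
servo_tool(
  deltas=[1,2.0,0,0,0,0,0.7,1,2.6,0,0.8,0,0,0.7,1,1.7,0,1.4,0,0,0,1,0,0,0.8,0,0,0,1,0,0,0,0,0,0],
)

```text
clock: 5.55
tool_pos: [572.3, 176.7, 196.5]
orientation: [0.062, 0.998, -0.0, -0.001]
wrist_force: [0.0, -0.1, -0.6]
grip_width: 15.1
```

Emit:
servo_tool(
  deltas=[1,0,0,0,0,0,0],
)

```text
clock: 5.65
tool_pos: [573.9, 177.1, 197.7]
orientation: [0.062, 0.998, 0.0, 0.0]
wrist_force: [-1.0, -0.1, -1.2]
grip_width: 15.3
```

```bash
python3 -c "
from h import *
from scipy.spatial.transform import Rotation as R
for i in range(3):
  o=arm.get_obs();print(o['clock'],o['tool_pos'],R.from_quat(o['orientation']).as_matrix().round(3).tolist())
  cap(['wrist','scene','top'][i],['w4','s4','t4'][i])
im=load('w4')[0][190:290,250:400];cv2.imwrite('pics/w4c.png',cv2.resize(im,None,fx=5,fy=5,interpolation=cv2.INTER_CUBIC)[:,:,::-1])
im=load('s4')[0][90:220,180:300];cv2.imwrite('pics/s4c.png',cv2.resize(im,None,fx=5,fy=5,interpolation=cv2.INTER_CUBIC)[:400+250,:,::-1])
"
```

```text
5.65 [573.85725998 177.08659403 197.67233317] [[-0.992, 0.123, 0.001], [0.123, 0.992, 0.0], [-0.001, 0.0, -1.0]]
5.7 [574.1690274  177.27483724 197.84857498] [[-0.992, 0.123, 0.001], [0.123, 0.992, 0.0], [-0.001, 0.0, -1.0]]
5.75 [574.24506452 177.447281   197.88034851] [[-0.992, 0.123, 0.001], [0.123, 0.992, 0.0], [-0.001, 0.0, -1.0]]
```

View pics/w4c.png

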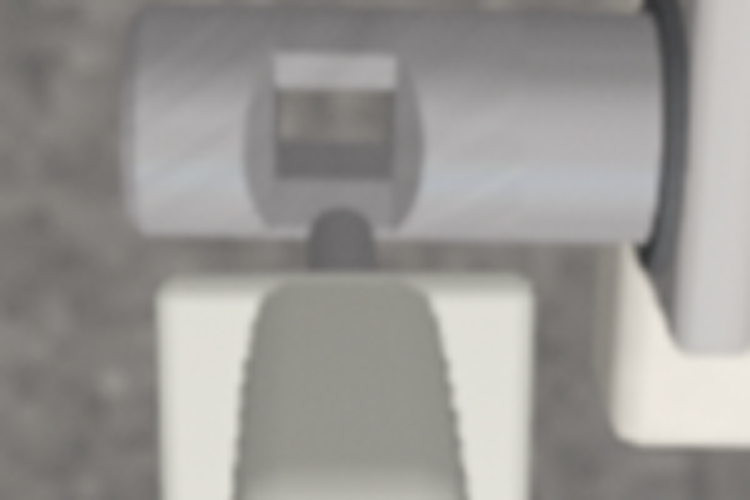

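View pics/s4c.png

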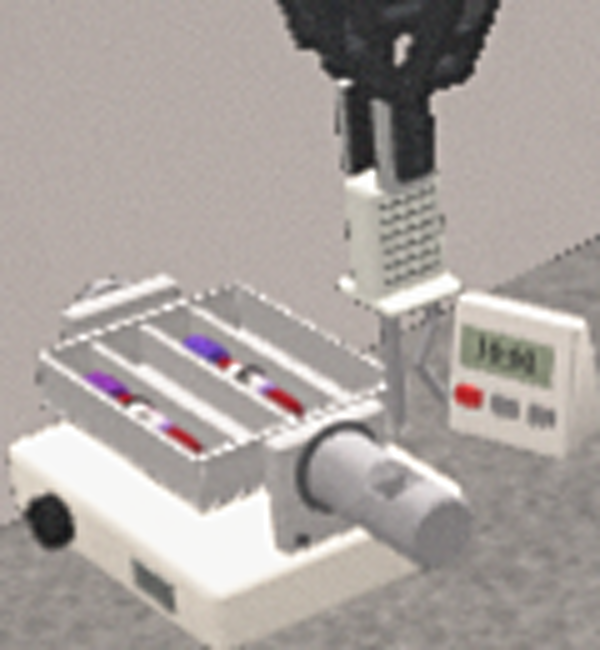

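```bash
python3 -c "
from h import *
im,d,p=load('w4')
c=lambda u,v:(250+u/5-.4,190+v/5-.4)
t=np.array([573.86,177.09,197.67])
print('hole',plane(p,[c(274,89),c(396,89),c(391,178),c(278,178)],83).mean(0),plane(p,[c(247,140),c(424,140)],91).mean(0),plane(p,[c(275,53),c(395,53),c(405,228),c(270,228)],85.6).mean(0))
s=plane(p,[c(140,12),c(138,236),c(655,12),c(650,240)],75);print('yaw',np.degrees(np.arctan2((s[2]+s[3]-s[0]-s[1])[0],(s[2]+s[3]-s[0]-s[1])[1])))
for z in(109,112,116): print('tip near',z,plane(p,[c(342,209)],z),'leg centre at v=265, z+18', plane(p,[c(342,265)],z+25))
f=plane(p,[c(157,278),c(532,278)],197.7-26);print('flange near',f,f.mean(0))
R=cv2.Rodrigues(p['rvec'])[0];print(-R.T@p['tvec']-t)
for u,v in [c(180,300),c(500,300),c(342,250),c(342,225)]: u=int(round(u));v=int(round(v));print(pts(p,[(u,v)],d[v,u]))
"
```

```text
hole [566.71552087 176.3803876   83.        ] [565.44664378 176.69386045  91.        ] [567.13598887 176.55002196  85.6       ]
yaw 7.278710849562043
tip near 109 [[569.47573381 177.11214102 109.        ]] leg centre at v=265, z+18 [[568.39661475 177.33329149 134.        ]]
tip near 112 [[568.56601274 177.23595483 112.        ]] leg centre at v=265, z+18 [[567.39860456 177.46811286 137.        ]]
tip near 116 [[567.35305131 177.4010399  116.        ]] leg centre at v=265, z+18 [[566.06792432 177.64787468 141.        ]]
flange near [[555.01128582 161.79470564 171.7       ]
 [559.28691448 196.40834547 171.7       ]] [557.14910015 179.10152556 171.7       ]
[-78.96001208  10.17196325 157.25948926]
[[558.07231642 163.58982524 170.43584588]]
[[562.09289274 193.47606968 169.51847327]]
[[566.4635304  177.57869633 135.26886057]]
[[566.49627425 177.54224665 125.92608377]]
```

Emit:
servo_tool(
  deltas=[1,0.3,-0.2,0,0,0,0,1,0,0,0,0,0,0,1,0,0,0,0,0,0,1,0,0,0,0,0,0],
)

```text
clock: 6.2
tool_pos: [569.9, 176.3, 197.4]
orientation: [0.061, 0.998, 0.0, 0.0]
wrist_force: [0.7, 0.4, -1.3]
grip_width: 14.9
```

```bash
python3 -c "
from h import *
for i in range(2):
  o=arm.get_obs();print(o['clock'],o['tool_pos'],o['joint_vel'].round(3),o['wrist_force'])
  cap(['wrist','scene'][i],['w5','s5'][i])
im=load('w5')[0][190:290,250:400];cv2.imwrite('pics/w5c.png',cv2.resize(im,None,fx=5,fy=5,interpolation=cv2.INTER_CUBIC)[:,:,::-1])
"
```

```text
6.2 [569.94971227 176.34617677 197.36073093] [ 0.     0.002  0.    -0.001 -0.001  0.   ] [ 0.65402176  0.38560652 -1.28825402]
6.25 [569.91457926 176.36734244 197.35490154] [ 0.002  0.001  0.     0.001 -0.001  0.   ] [-1.27303274  0.34883349 -0.85464888]
```

View pics/w5c.png

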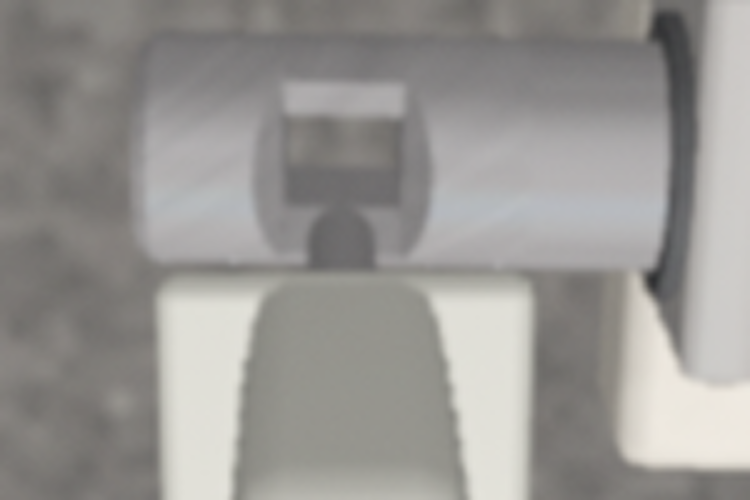

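```bash
python3 -c "
from h import *
im,d,p=load('w5')
c=lambda u,v:(250+u/5-.4,190+v/5-.4)
print('hole',plane(p,[c(284,117),c(404,117),c(399,207),c(286,207)],83).mean(0),plane(p,[c(253,168),c(433,168)],91).mean(0),plane(p,[c(283,82),c(405,82),c(414,255),c(278,255)],85.6).mean(0))
s=plane(p,[c(150,38),c(145,262),c(665,40),c(660,267)],75);e=(s[2]+s[3]-s[0]-s[1]);print('yaw',np.degrees(np.arctan2(e[0],e[1])), ((s[0]+s[1])/2),(s[2]+s[3])/2)
for z in(109,112): print('tip near',z,plane(p,[c(342,205)],z))
f=plane(p,[c(157,278),c(532,278)],171.);print('flange near',f.mean(0), f[1]-f[0])
for v in range(232,246): print(v,pts(p,[(318,v)],d[v,318]).round(1))
for u,v in [(277,252),(350,252),(290,215),(375,215)]: print(pts(p,[(u,v)],d[v,u]).round(1))
"
```

```text
hole [566.71903707 176.29443903  83.        ] [565.25693135 176.46576586  91.        ] [567.04080823 176.50172425  85.6       ]
yaw 7.373403917992036 [564.16243647 149.14311382  75.        ] [573.3604856  220.22248069  75.        ]
tip near 109 [[564.87702919 176.44308242 109.        ]]
tip near 112 [[563.97567967 176.56478664 112.        ]]
flange near [553.33175004 178.3205477  171.        ] [ 4.23817473 34.69386118  0.        ]
232 [[562.4 176.8 120.2]]
233 [[562.3 176.8 122.3]]
234 [[562.7 176.8 123.1]]
235 [[561.8 176.9 128. ]]
236 [[562.8 176.8 126.6]]
237 [[562.6 176.8 129.1]]
238 [[562.5 176.8 131.4]]
239 [[562.5 176.8 133. ]]
240 [[562.3 176.9 135.5]]
241 [[562.3 176.9 137.2]]
242 [[562.3 176.9 139.1]]
243 [[562.5 176.9 140.3]]
244 [[562.5 176.9 142. ]]
245 [[554.5 177.9 167.2]]
[[ 6.133e+02  1.327e+02 -2.000e-01]]
[[559.1 192.6 169.1]]
[[558.1 158.6  88.6]]
[[564.9 214.2  88.6]]
```

Emit:
servo_tool(
  deltas=[1,0,0,1.0,0,0,0,1,0,0,1.0,0,0,0,1,0,0,1.0,0,0,0,1,0,0,0.5,0,0,0,1,0,0,0,0,0,0],
)

```text
clock: 6.8
tool_pos: [569.0, 176.1, 160.8]
orientation: [0.061, 0.998, -0.0, -0.001]
wrist_force: [-0.1, -0.3, -0.9]
grip_width: 14.9
```

```bash
python3 -c "
from h import *
for i in range(2):
  o=arm.get_obs();print(o['clock'],o['tool_pos'],o['orientation'].round(4),o['wrist_force'],o['ft_torque'].round(3))
  cap(['wrist','scene'][i],['w6','s6'][i])
im=load('w6')[0][190:290,250:400];A=cv2.resize(im,None,fx=5,fy=5,interpolation=cv2.INTER_CUBIC)
im=load('s6')[0][110:210,220:300];B=cv2.resize(im,None,fx=5,fy=5,interpolation=cv2.INTER_CUBIC)
cv2.imwrite('pics/w6c.png',A[:,:,::-1]);cv2.imwrite('pics/s6c.png',B[:,:,::-1])
"
```

```text
6.8 [569.02193852 176.13029706 160.7970736 ] [ 6.120e-02  9.981e-01 -3.000e-04 -1.200e-03] [-0.07100281 -0.29494818 -0.89107208] [0.    0.008 0.013]
6.85 [569.41569191 176.2292729  161.57715018] [ 6.120e-02  9.981e-01 -1.000e-04 -6.000e-04] [-0.22123623  0.72720428  0.13555875] [ 0.022  0.024 -0.022]
```

View pics/w6c.png

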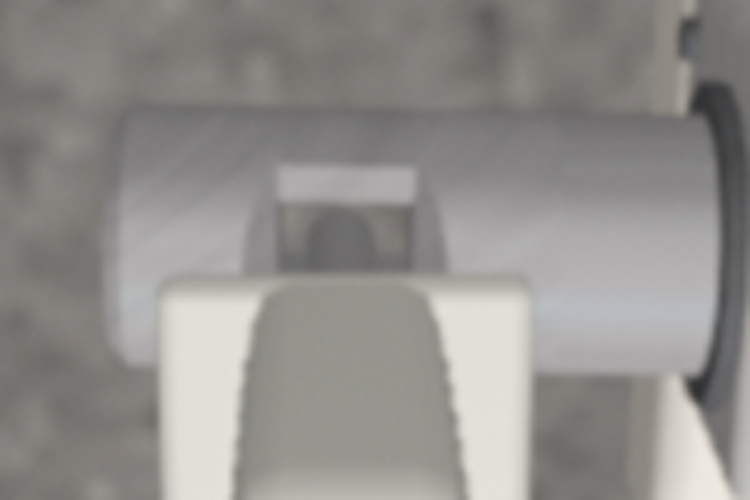

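View pics/s6c.png

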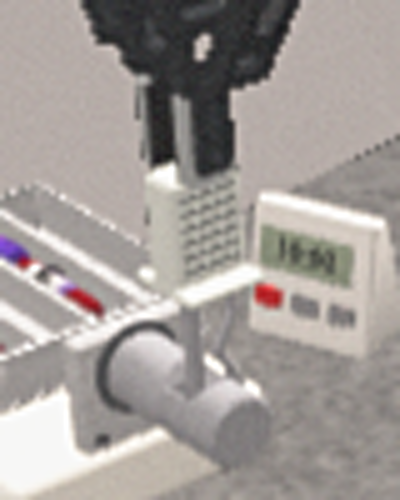

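The leg tip is inside the hole, centred at wrist crop (342,230), and the sprung leg is beside the shank. No contact force yet, so I keep pushing.

Emit:
servo_tool(
  deltas=[1,0,0,0.7,0,0,0,1,0,0,0.7,0,0,0,1,0,0,0.6,0,0,0],
)

```text
clock: 7.2
tool_pos: [570.9, 176.3, 142.5]
orientation: [0.061, 0.998, 0.0, 0.001]
wrist_force: [1.1, -1.0, 3.3]
grip_width: 14.6
```

Emit:
servo_tool(
  deltas=[1,0,0,0.5,0,0,0,1,0,0,0.4,0,0,0],
)

```text
clock: 7.4
tool_pos: [570.1, 176.2, 132.8]
orientation: [0.061, 0.998, 0.0, 0.0]
wrist_force: [2.6, -0.6, 0.0]
grip_width: 14.6
```

Emit:
servo_tool(
  deltas=[1,0,0,0.4,0,0,0,1,0,0,0.2,0,0,0],
)

```text
clock: 7.6
tool_pos: [569.6, 176.2, 126.5]
orientation: [0.061, 0.998, -0.0, -0.0]
wrist_force: [2.1, 0.2, 0.1]
grip_width: 14.8
```

Emit:
servo_tool(
  deltas=[1,0,0,0,0,0,0,1,0,0,0,0,0,0],
)

```text
clock: 7.8
tool_pos: [569.5, 176.2, 126.8]
orientation: [0.061, 0.998, -0.0, -0.001]
wrist_force: [2.1, -0.9, -3.2]
grip_width: 14.9
```

Emit:
servo_tool(
  deltas=[1,0,0,0.2,0,0,0,1,0,0,0,0,0,0],
)

```text
clock: 8.0
tool_pos: [569.7, 176.3, 125.2]
orientation: [0.061, 0.998, 0.0, -0.0]
wrist_force: [1.4, -0.2, -3.3]
grip_width: 14.5
```

Emit:
servo_tool(
  deltas=[1,0,0,0.2,0,0,0,1,0,0,0,0,0,0],
)

```text
clock: 8.2
tool_pos: [570.0, 176.3, 123.5]
orientation: [0.061, 0.998, 0.0, 0.0]
wrist_force: [1.8, -0.4, -0.4]
grip_width: 14.5
```

Emit:
servo_tool(
  deltas=[1,0,0,0.2,0,0,0,1,0,0,0,0,0,0],
)

```text
clock: 8.4
tool_pos: [571.0, 176.2, 123.1]
orientation: [0.061, 0.998, 0.0, 0.002]
wrist_force: [-0.4, -2.0, 7.8]
grip_width: 14.7
```

Emit:
servo_tool(
  deltas=[1,0,0,0.2,0,0,0,1,0,0,0,0,0,0],
)

```text
clock: 8.6
tool_pos: [572.0, 176.0, 122.9]
orientation: [0.061, 0.998, 0.0, 0.003]
wrist_force: [-1.5, -2.1, 15.0]
grip_width: 15.2
```

```bash
python3 -c "
from h import *
for i in range(2):
  o=arm.get_obs();print(o['clock'],o['tool_pos'],o['wrist_force'],o['ft_torque'].round(3))
  cap(['wrist','scene'][i],['w7','s7'][i])
im=load('w7')[0][190:290,250:400];A=cv2.resize(im,None,fx=5,fy=5,interpolation=cv2.INTER_CUBIC)
im=load('s7')[0][130:230,220:300];B=cv2.resize(im,None,fx=5,fy=5,interpolation=cv2.INTER_CUBIC)
B=np.pad(B,((0,0),(0,0),(0,0)));cv2.imwrite('pics/w7c.png',A[:,:,::-1]);cv2.imwrite('pics/s7c.png',B[:,:,::-1])
"
```

```text
8.6 [571.95848867 176.0424453  122.88966029] [-1.50235942 -2.05004708 15.00529587] [-0.55   0.252  0.011]
8.65 [571.92088161 176.05619705 122.9084829 ] [-0.48768311 -3.3691896  14.67900352] [-0.531  0.163 -0.025]
```

View pics/w7c.png

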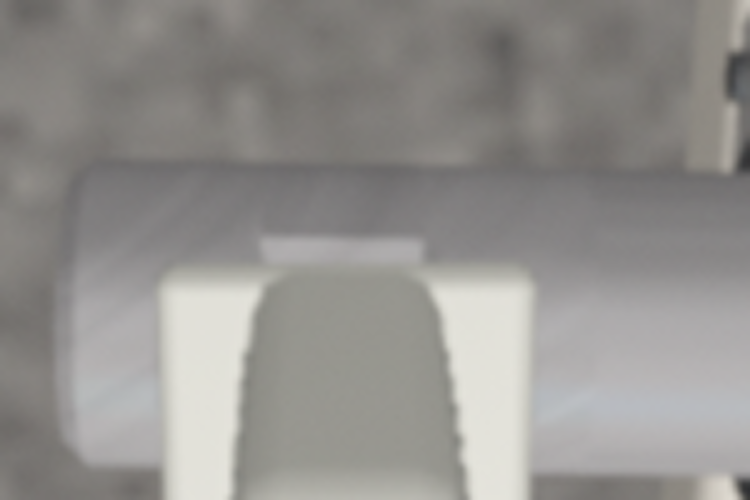

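View pics/s7c.png

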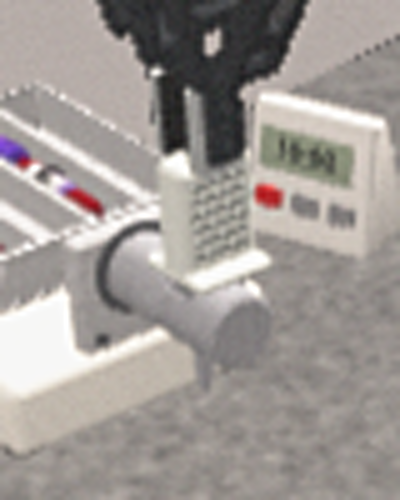

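The flange is on the shank (crop (215,275)), the straight leg comes out below at (205,380), and motion stopped at 15 N after a snap-in pull. I'll unload, then release.

Emit:
servo_tool(
  deltas=[1,0,0,-0.3,0,0,0,0.6,0,0,0,0,0,0,0.5,0,0,0,0,0,0,0.5,0,0,0,0,0,0,0.5,0,0,0,0,0,0],
)

```text
clock: 9.2
tool_pos: [569.4, 176.3, 121.7]
orientation: [0.061, 0.998, -0.0, -0.001]
wrist_force: [-0.1, -0.5, -0.6]
grip_width: 42.4
```

Emit:
servo_tool(
  deltas=[0.5,0,0,-1.0,0,0,0,0.5,0,0,-2.5,0,0,0,0.5,0,0,-4,0,0,0,0.5,0,0,-4,0,0,0,0.5,0,0,-2,0,0,0],
)

```text
clock: 9.7
tool_pos: [571.0, 176.5, 262.0]
orientation: [0.061, 0.998, 0.001, 0.003]
wrist_force: [0.5, 0.4, -0.2]
grip_width: 42.4
```

Emit:
servo_tool(
  deltas=[0.5,4,0,0,0,0,0,0.5,4,0,0,0,0,0,0.5,0,0,0,0,0,0],
)

```text
clock: 10.0
tool_pos: [485.4, 186.4, 258.1]
orientation: [0.06, 0.998, -0.0, -0.002]
wrist_force: [0.8, -0.3, 0.9]
grip_width: 42.7
```

```bash
python3 -c "
from h import *
o=arm.get_obs();print(o['clock'],o['tool_pos'],o['wrist_force'],o['grip_width'])
for i in range(3):
  cap(['wrist','scene','top'][i],['w8','s8','t8'][i])
im=load('s8')[0][130:230,200:300];B=cv2.resize(im,None,fx=6,fy=6,interpolation=cv2.INTER_CUBIC)
cv2.imwrite('pics/s8c.png',B[:,:,::-1])
"
```

```text
10.0 [485.43031428 186.41704969 258.14170332] [ 0.83730125 -0.2988033   0.9008469 ] 42.66252032897517
```

View pics/s8.png

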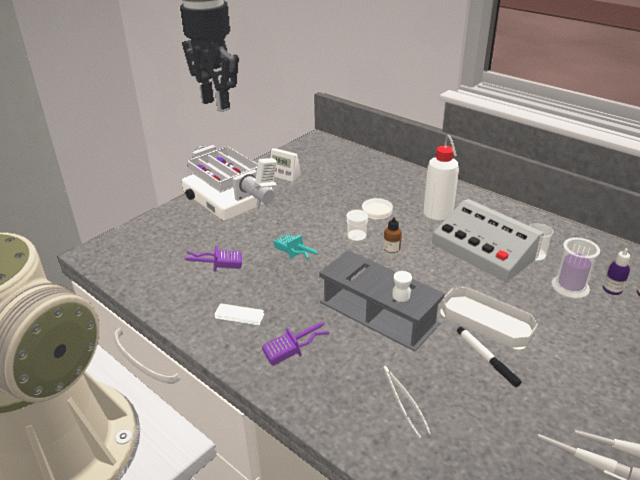

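View pics/s8c.png

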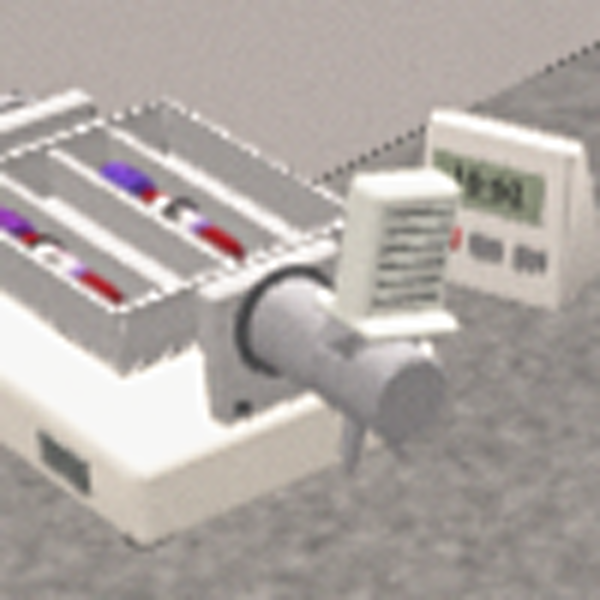

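View pics/w8.png

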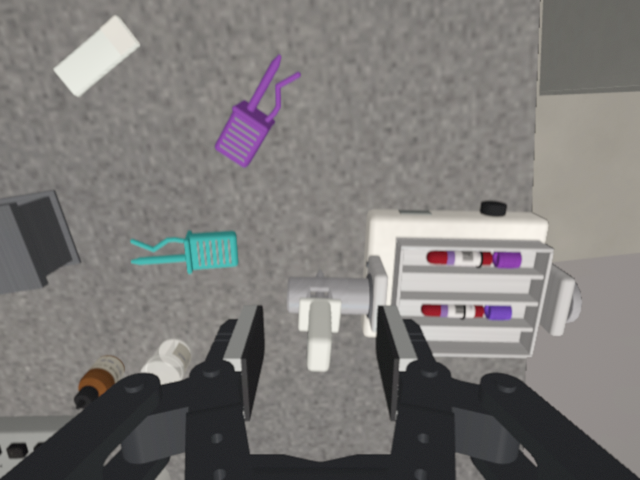

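The grip now looks tilted: its top leans right in crop s8c, with the leg tip to the lower left at (350,470). I'll measure that.

```bash
python3 -c "
from h import *
for t in('w8','t8','s8','w7'):
  im,d,p=load(t)
  vv,uu=np.mgrid[0:480,0:640]; P=pts(p,np.c_[uu.ravel(),vv.ravel()],d.ravel())
  near=(d.ravel()>0)&(abs(P[:,0]-573)<32)&(abs(P[:,1]-176)<25)&((P[:,1]<200))
  print(t)
  for lo,hi,n in((136,147,'top'),(92,99,'flange'),(100,135,'side'),(84,91.5,'shank')):
    m=near&(P[:,2]>lo)&(P[:,2]<hi)
    if m.sum()<8: continue
    q=P[m]; c=q.mean(0); A=np.c_[q[:,:2]-c[:2],np.ones(m.sum())]; s=np.linalg.lstsq(A,q[:,2],rcond=None)[0]
    print(n,m.sum(),c.round(1),'slope dz/dx,dy',s[:2].round(3),q.min(0).round(),q.max(0).round())
im=load('w8')[0][265:385,270:390];cv2.imwrite('pics/w8c.png',cv2.resize(im,None,fx=5,fy=5,interpolation=cv2.INTER_CUBIC)[:,:,::-1])
im=load('t8')[0][170:230,180:260];cv2.imwrite('pics/t8c.png',cv2.resize(im,None,fx=7,fy=7,interpolation=cv2.INTER_CUBIC)[:,:,::-1])
"
```

```text
w8
top 500 [581.  174.5 138.4] slope dz/dx,dy [-0.102  0.028] [571. 166. 136.] [595. 184. 141.]
flange 529 [569.9 176.   95.4] slope dz/dx,dy [-0.175  0.021] [559. 157.  92.] [589. 199.  99.]
side 939 [574.9 175.2 121.4] slope dz/dx,dy [ 0.583 -0.017] [562. 162. 100.] [605. 186. 135.]
shank 892 [566.5 174.1  88.3] slope dz/dx,dy [ 0.093 -0.021] [550. 151.  84.] [598. 200.  91.]
t8
top 193 [584.2 172.1 139.4] slope dz/dx,dy [-0.138  0.036] [570. 163. 136.] [604. 182. 144.]
flange 173 [570.6 167.7  95.5] slope dz/dx,dy [-0.074  0.014] [557. 151.  92.] [592. 200.  99.]
side 249 [576.9 169.3 119.3] slope dz/dx,dy [0.499 0.299] [559. 158. 100.] [605. 192. 135.]
shank 215 [562.6 175.5  88.1] slope dz/dx,dy [ 0.085 -0.013] [550. 152.  84.] [593. 200.  91.]
s8
top 36 [577.4 173.  138.2] slope dz/dx,dy [-0.115  0.016] [568. 164. 136.] [589. 182. 140.]
flange 93 [569.8 168.3  95.4] slope dz/dx,dy [-0.015  0.05 ] [557. 155.  92.] [593. 195.  99.]
side 332 [578.2 167.8 118.3] slope dz/dx,dy [0.329 0.45 ] [559. 159. 100.] [604. 186. 135.]
shank 111 [565.  169.5  88. ] slope dz/dx,dy [ 0.076 -0.013] [551. 151.  84.] [593. 199.  91.]
w7
top 3804 [570.8 176.6 140.4] slope dz/dx,dy [-0.018  0.001] [555. 157. 136.] [592. 197. 147.]
flange 2033 [567.1 176.5  95.2] slope dz/dx,dy [-0.015 -0.006] [553. 157.  92.] [588. 200.  99.]
side 1403 [556.7 178.  119.2] slope dz/dx,dy [ 1.333 -0.141] [555. 168. 100.] [567. 187. 135.]
shank 1693 [561.9 173.2  87.8] slope dz/dx,dy [ 0.179 -0.035] [549. 151.  84.] [583. 200.  91.]
```

View pics/w8c.png

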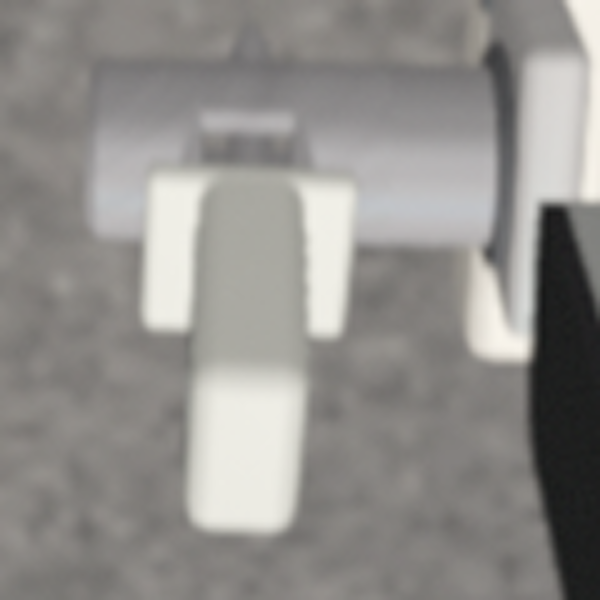

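View pics/t8c.png

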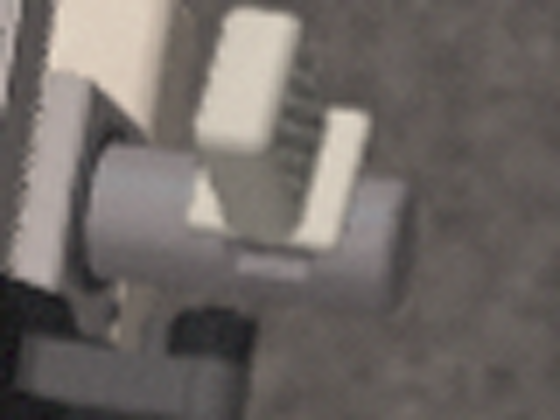

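```bash
python3 -c "
from h import *
cap('scene','s9');im=load('s9')[0][155:220,235:285];B=cv2.resize(im,None,fx=11,fy=11,interpolation=cv2.INTER_CUBIC)
cv2.imwrite('pics/s9c.png',np.clip(B.astype(float)*1.2,0,255).astype(np.uint8)[:700,:,::-1][:600])
im,d,p=load('s9')
a=np.radians(-7);X=np.array([np.cos(a),np.sin(a),0]);h=np.array([567,176.4,91])
for th in(0,6,10,12):
  t=np.radians(th);cx=np.cos(t)*X-np.sin(t)*np.array([0,0,1]);cz=np.sin(t)*X+np.cos(t)*np.array([0,0,1])
  # roll about shank centre
  o=h-[0,0,16]+16*cz
  print(th,'tip,sprungtip,topnear,topfar',((proj(p,[o-54*cz,o+19*cx-50*cz,o-12*cx+50*cz,o+24*cx+50*cz])-[235,155])*11).round().tolist())
"
```

```text
0 tip,sprungtip,topnear,topfar [[290.0, 568.0], [370.0, 513.0], [194.0, 86.0], [358.0, 21.0]]
6 tip,sprungtip,topnear,topfar [[273.0, 575.0], [355.0, 528.0], [226.0, 69.0], [389.0, 23.0]]
10 tip,sprungtip,topnear,topfar [[262.0, 578.0], [345.0, 537.0], [247.0, 59.0], [408.0, 27.0]]
12 tip,sprungtip,topnear,topfar [[256.0, 580.0], [340.0, 542.0], [258.0, 55.0], [418.0, 30.0]]
```

View pics/s9c.png

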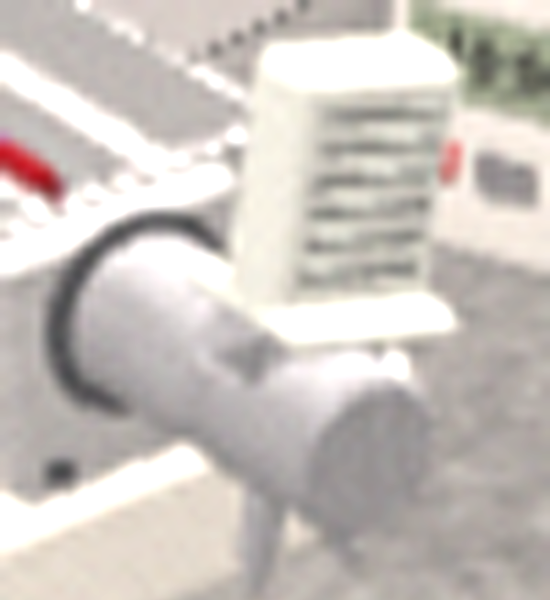

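The sprung leg's tip shows under the shank at crop (350,565) and the flange is on the shank, so the clip is snapped on. But it leans about 9° towards +x. I'll nudge it upright with the closed fingers from the far side.

```bash
python3 plan.py 632 168 250 173 5 1
```

```text
n 3 delta [140.6 -18.1  -8. ] rv [ 0.03  0.1  -0.02]
[1.0, -4.7, -0.0, 0.3, 0.0, 0.0, -0.0, 1.0, -4.7, -0.0, 0.3, 0.0, 0.0, -0.0, 1.0, -4.8, -0.1, 0.2, 0.0, 0.0, -0.0]
end [632.2 167.8 250.2]
```

Emit:
servo_tool(
  deltas=[1,-4.7,0,0,0,0,0,1,-4.7,0,0,0,0,0,1,-4.7,0,0,0,0,0,1,0,0,0,0,0,0,1,0,0,0,0,0,0],
)

```text
clock: 10.7
tool_pos: [631.8, 168.0, 254.7]
orientation: [0.062, 0.998, -0.0, -0.002]
wrist_force: [0.7, -0.2, -0.3]
grip_width: 0.2
```

Emit:
servo_tool(
  deltas=[1,0,0,4,0,0,0,1,0,0,4,0,0,0,1,0,0,3,0,0,0,1,0,0,1.0,0,0,0,1,0,0,0,0,0,0],
)

```text
clock: 11.2
tool_pos: [628.9, 168.9, 136.8]
orientation: [0.061, 0.998, -0.0, -0.001]
wrist_force: [0.9, 0.4, 0.4]
grip_width: 0.2
```

```bash
python3 -c "
from h import *
o=arm.get_obs();print(o['clock'],o['tool_pos'],o['wrist_force'],o['grip_width'])
cap('wrist','w10');cap('scene','s10')"
```

```text
11.2 [628.88508518 168.93143402 136.78892233] [0.87505332 0.36499004 0.37565503] 0.1956888809480882
```

View pics/w10.png

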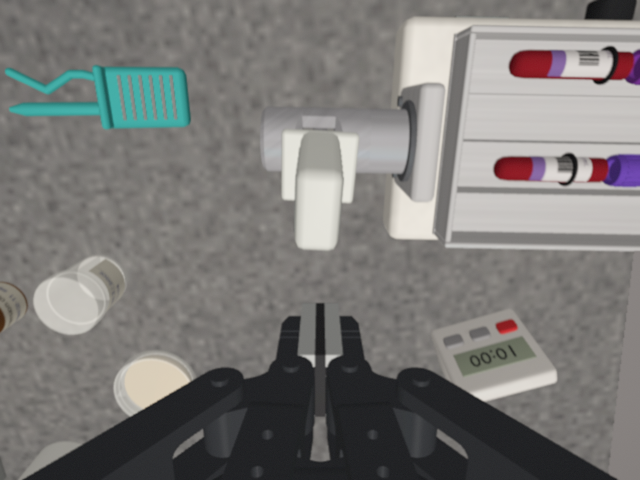

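Emit:
servo_tool(
  deltas=[1,0.8,0,0,0,0,0,1,0.6,0,0,0,0,0,1,0,0,0,0,0,0],
)

```text
clock: 11.6
tool_pos: [616.0, 170.9, 138.7]
orientation: [0.061, 0.998, 0.0, 0.001]
wrist_force: [-0.0, -0.3, 0.4]
grip_width: -0.0
```

Emit:
servo_tool(
  deltas=[1,0.4,0,0,0,0,0,1,0,0,0,0,0,0],
)

```text
clock: 11.8
tool_pos: [612.2, 171.2, 137.7]
orientation: [0.061, 0.998, 0.0, 0.0]
wrist_force: [-0.5, 0.3, -0.3]
grip_width: -0.2
```

Emit:
servo_tool(
  deltas=[1,0.4,0,0,0,0,0,1,0,0,0,0,0,0],
)

```text
clock: 12.0
tool_pos: [608.1, 171.6, 137.2]
orientation: [0.061, 0.998, 0.0, -0.0]
wrist_force: [-0.5, 0.1, 1.2]
grip_width: -0.3
```

```bash
python3 -c "
from h import *
o=arm.get_obs();print(o['clock'],o['tool_pos'],o['wrist_force'],o['ft_torque'])
cap('wrist','w11');cv2.imwrite('pics/w11c.png',cv2.resize(load('w11')[0][80:360,220:420],None,fx=2.1,fy=2.1)[:,:,::-1])"
```

```text
12.0 [608.0831871  171.59664062 137.24811407] [-0.51598673  0.09259526  1.1767574 ] [-0.00273887 -0.04834629 -0.0498592 ]
```

View pics/w11c.png

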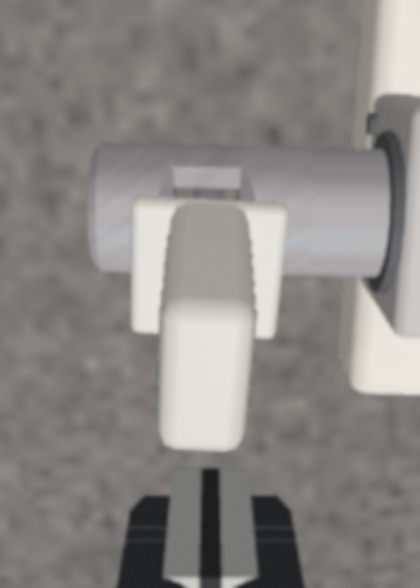

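Emit:
servo_tool(
  deltas=[1,0.4,0,0,0,0,0,1,0,0,0,0,0,0],
)

```text
clock: 12.25
tool_pos: [604.1, 172.1, 137.2]
orientation: [0.061, 0.998, 0.0, -0.0]
wrist_force: [-0.2, -0.1, 0.4]
grip_width: -0.4
```

Emit:
servo_tool(
  deltas=[1,0.3,0,0,0,0,0,1,0,0,0,0,0,0],
)

```text
clock: 12.45
tool_pos: [601.2, 172.5, 137.3]
orientation: [0.061, 0.998, 0.0, -0.0]
wrist_force: [-0.1, -0.9, -0.4]
grip_width: 0.0
```

Emit:
servo_tool(
  deltas=[1,0.3,0,0,0,0,0,1,0,0,0,0,0,0],
)

```text
clock: 12.65
tool_pos: [598.3, 172.8, 137.3]
orientation: [0.061, 0.998, 0.0, -0.0]
wrist_force: [-0.4, -0.0, -0.4]
grip_width: -0.2
```

```bash
python3 -c "
from h import *
o=arm.get_obs();print(o['clock'],o['tool_pos'],o['wrist_force'],o['ft_torque'])
cap('wrist','w12');cv2.imwrite('pics/w12c.png',cv2.resize(load('w12')[0][80:360,220:420],None,fx=2.1,fy=2.1)[:,:,::-1])"
```

```text
12.65 [598.27655732 172.80907928 137.33457154] [-0.36127593 -0.00190343 -0.41203975] [-0.00620037  0.05991116  0.00307914]
```

View pics/w12c.png

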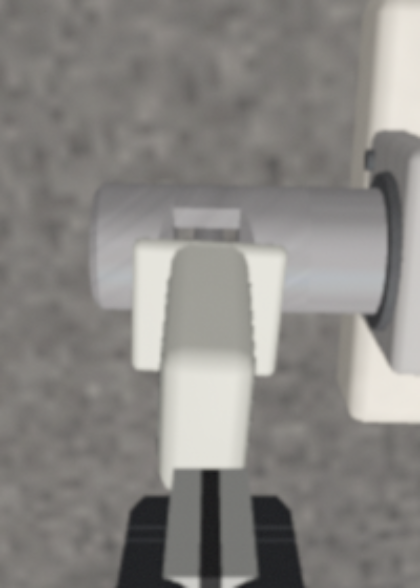

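```bash
python3 -c "
from h import *
for t in('w12','w11'):
  im,d,p=load(t)
  for v in range(240,330,6):
    print(t,v,*[pts(p,[(u,v)],d[v,u]).round(0)[0].tolist() for u in(305,318,330)])
"
```

```text
w12 240 [571.0, 171.0, 134.0] [572.0, 176.0, 134.0] [572.0, 181.0, 133.0]
w12 246 [572.0, 171.0, 138.0] [573.0, 176.0, 137.0] [573.0, 180.0, 139.0]
w12 252 [574.0, 170.0, 140.0] [574.0, 176.0, 141.0] [575.0, 180.0, 139.0]
w12 258 [577.0, 170.0, 139.0] [577.0, 175.0, 140.0] [578.0, 180.0, 140.0]
w12 264 [579.0, 170.0, 140.0] [580.0, 175.0, 139.0] [580.0, 180.0, 141.0]
w12 270 [582.0, 169.0, 139.0] [582.0, 175.0, 140.0] [584.0, 179.0, 138.0]
w12 276 [585.0, 169.0, 138.0] [586.0, 174.0, 137.0] [586.0, 179.0, 138.0]
w12 282 [588.0, 168.0, 137.0] [588.0, 174.0, 138.0] [589.0, 179.0, 138.0]
w12 288 [591.0, 168.0, 136.0] [592.0, 173.0, 136.0] [592.0, 178.0, 137.0]
w12 294 [594.0, 168.0, 136.0] [595.0, 173.0, 136.0] [595.0, 178.0, 136.0]
w12 300 [597.0, 167.0, 135.0] [597.0, 173.0, 136.0] [599.0, 178.0, 134.0]
w12 306 [588.0, 169.0, 159.0] [589.0, 174.0, 159.0] [589.0, 178.0, 158.0]
w12 312 [588.0, 169.0, 163.0] [589.0, 174.0, 162.0] [589.0, 178.0, 163.0]
w12 318 [588.0, 170.0, 168.0] [589.0, 174.0, 167.0] [589.0, 178.0, 168.0]
w12 324 [588.0, 170.0, 172.0] [589.0, 174.0, 170.0] [590.0, 178.
[... 412 characters left out ...]
94.0, 173.0, 135.0] [594.0, 178.0, 136.0]
w11 276 [596.0, 167.0, 135.0] [596.0, 173.0, 136.0] [597.0, 178.0, 135.0]
w11 282 [599.0, 167.0, 133.0] [600.0, 172.0, 134.0] [600.0, 177.0, 134.0]
w11 288 [602.0, 167.0, 134.0] [602.0, 172.0, 134.0] [604.0, 177.0, 132.0]
w11 294 [668.0, 153.0, -0.0] [607.0, 172.0, 131.0] [670.0, 173.0, -1.0]
w11 300 [672.0, 153.0, 0.0] [674.0, 163.0, 0.0] [675.0, 172.0, -0.0]
w11 306 [598.0, 168.0, 158.0] [598.0, 173.0, 159.0] [599.0, 177.0, 159.0]
w11 312 [598.0, 168.0, 163.0] [599.0, 173.0, 163.0] [600.0, 177.0, 162.0]
w11 318 [598.0, 168.0, 167.0] [599.0, 173.0, 167.0] [599.0, 177.0, 168.0]
w11 324 [598.0, 168.0, 172.0] [598.0, 173.0, 171.0] [599.0, 177.0, 172.0]
```

```bash
python3 -c "
from h import *
cap('scene','s12');cv2.imwrite('pics/s12c.png',cv2.resize(load('s12')[0][90:220,200:310],None,fx=5,fy=4.6,interpolation=cv2.INTER_CUBIC)[:,:,::-1])
im,d,p=load('w2')
for u,v in[(283,300),(283,310),(283,330),(357,310),(283,340)]: print(pts(p,[(u,v)],d[v,u]).round(0))"
```

```text
[[ 507. -142.  207.]]
[[ 484. -140.  258.]]
[[ 485. -139.  271.]]
[[ 481. -114.  258.]]
[[ 484. -139.  278.]]
```

View pics/s12c.png

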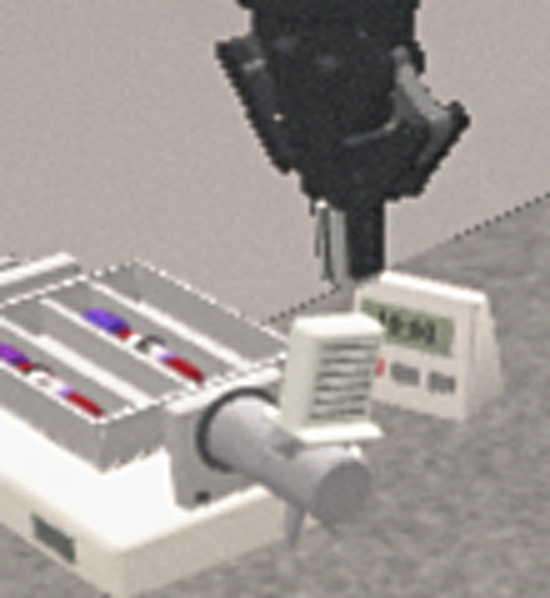

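The shut fingertips sit higher than I assumed, about 20 mm above the grip, so nothing was touched. I'll back off, go lower and push again.

Emit:
servo_tool(
  deltas=[1,-1.5,0,0,0,0,0,1,-1.5,0,0,0,0,0,1,0,0,1.7,0,0,0,1,0,0,1.5,0,0,0,1,0,0,0,0,0,0],
)

```text
clock: 13.25
tool_pos: [626.9, 168.8, 102.8]
orientation: [0.061, 0.998, -0.0, -0.002]
wrist_force: [-0.7, -0.4, -0.4]
grip_width: 0.1
```

Emit:
servo_tool(
  deltas=[1,0.6,0.2,0,0,0,0,1,0.5,0,0,0,0,0,1,0,0,0,0,0,0],
)

```text
clock: 13.55
tool_pos: [617.4, 172.9, 106.5]
orientation: [0.061, 0.998, 0.0, 0.001]
wrist_force: [0.4, 0.6, -0.4]
grip_width: -0.1
```

Emit:
servo_tool(
  deltas=[1,0.3,0,0,0,0,0,1,0,0,0,0,0,0],
)

```text
clock: 13.75
tool_pos: [614.8, 173.0, 106.0]
orientation: [0.061, 0.998, 0.0, 0.001]
wrist_force: [0.4, -0.0, 0.2]
grip_width: -0.0
```

```bash
python3 -c "
from h import *
o=arm.get_obs();print(o['clock'],o['tool_pos'],o['wrist_force'],o['ft_torque'])
cap('scene','s13');cv2.imwrite('pics/s13c.png',cv2.resize(load('s13')[0][90:220,200:310],None,fx=5,fy=4.6,interpolation=cv2.INTER_CUBIC)[:,:,::-1])"
```

```text
13.75 [614.78472718 172.97261966 106.0286538 ] [ 0.36312868 -0.02893559  0.21773009] [ 0.0278939  -0.0840153   0.00812651]
```

View pics/s13c.png

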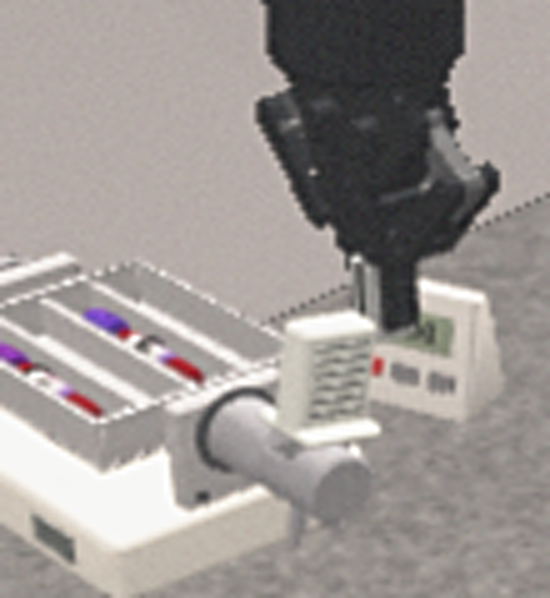

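Emit:
servo_tool(
  deltas=[1,0.3,0,0,0,0,0,1,0,0,0,0,0,0],
)

```text
clock: 14.0
tool_pos: [611.5, 173.2, 105.4]
orientation: [0.061, 0.998, 0.0, -0.0]
wrist_force: [0.3, 0.5, -0.2]
grip_width: 0.0
```

Emit:
servo_tool(
  deltas=[1,0.3,0,0,0,0,0,1,0,0,0,0,0,0],
)

```text
clock: 14.2
tool_pos: [608.3, 173.5, 105.2]
orientation: [0.061, 0.998, 0.0, -0.0]
wrist_force: [0.7, -0.4, 0.2]
grip_width: -0.0
```

Emit:
servo_tool(
  deltas=[1,0.3,0,0,0,0,0,1,0,0,0,0,0,0],
)

```text
clock: 14.4
tool_pos: [605.4, 174.0, 105.2]
orientation: [0.061, 0.998, 0.0, -0.0]
wrist_force: [0.0, 0.4, -0.8]
grip_width: 0.2
```

```bash
cat > tilt.py <<'E'
from h import *
import sys
o=arm.get_obs();print(o['clock'],o['tool_pos'],o['wrist_force'])
t=sys.argv[1];cap('wrist','w'+t);cap('scene','s'+t)
cv2.imwrite(f'pics/s{t}c.png',cv2.resize(load('s'+t)[0][90:220,200:310],None,fx=5,fy=4.6,interpolation=cv2.INTER_CUBIC)[:,:,::-1])
for t in('w'+t,'s'+t):
  im,d,p=load(t); vv,uu=np.mgrid[0:480,0:640]; P=pts(p,np.c_[uu.ravel(),vv.ravel()],d.ravel())
  m=(d.ravel()>0)&(abs(P[:,0]-578)<14)&(abs(P[:,1]-174)<6)&(P[:,2]>134)&(P[:,2]<146)
  if m.sum()>8:
    q=P[m];c=q.mean(0);print(t,m.sum(),c.round(1),np.linalg.lstsq(np.c_[q[:,:2]-c[:2],np.ones(len(q))],q[:,2],rcond=None)[0][:2].round(3))
E
python3 tilt.py 14
```

```text
14.4 [605.38095495 173.9659048  105.23788219] [ 0.03702138  0.37461602 -0.796736  ]
w14 2977 [577.5 174.1 140.2] [-0.021  0.048]
s14 41 [576.  173.5 139.1] [-0.052  0.187]
```

View pics/s14c.png

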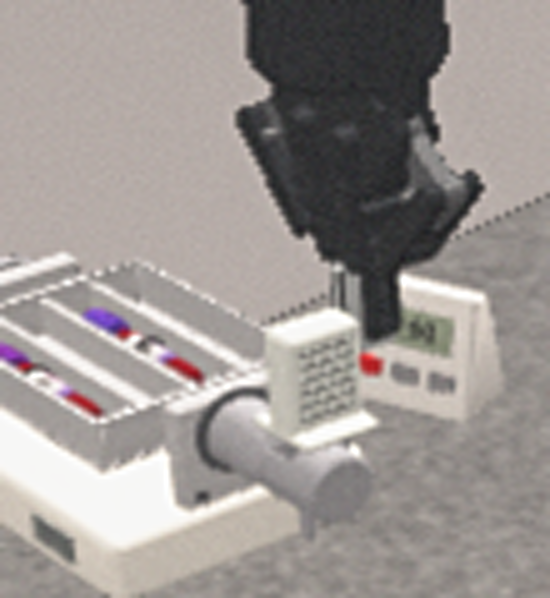

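It stands almost upright now (slope −0.02) after a very light push. I'll back off and see whether it stays.

Emit:
servo_tool(
  deltas=[1,0.1,0,0,0,0,0,1,0,0,0,0,0,0,1,-0.5,0,0,0,0,0,1,-2.0,0,0,0,0,0,1,0,0,0,0,0,0],
)

```text
clock: 15.0
tool_pos: [632.0, 170.6, 105.3]
orientation: [0.062, 0.998, 0.0, 0.001]
wrist_force: [0.1, -0.3, 0.5]
grip_width: 0.1
```

```bash
python3 tilt.py 15
```

```text
15.0 [631.95672488 170.56161614 105.29894066] [ 0.08453095 -0.31467742  0.52372285]
w15 2592 [580.8 174.  138.5] [-0.081  0.025]
s15 36 [578.1 173.5 137.1] [-0.045 -0.069]
```

View pics/s15c.png

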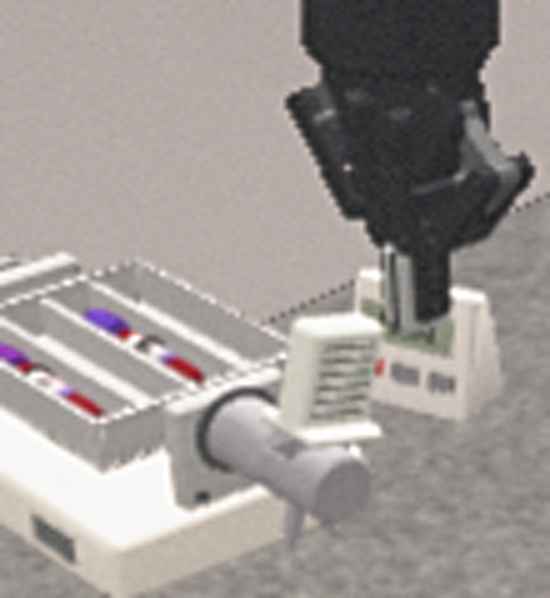

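It settles back to the same small lean, so that is its free resting position. While upright, the grip top was at 140.2 mm, which puts the flange underside at about 90–91 mm, fully home. I'll retreat, make a last check and hand in.

Emit:
servo_tool(
  deltas=[1,0,0,-2,0,0,0,1,0,0,-4,0,0,0,1,0,0,-4,0,0,0,1,0,0,-3,0,0,0,1,0,0,0,0,0,0],
)

```text
clock: 15.6
tool_pos: [631.3, 171.5, 241.0]
orientation: [0.061, 0.998, 0.001, 0.004]
wrist_force: [0.1, 0.6, 0.1]
grip_width: -0.0
```

```bash
python3 tilt.py 16; python3 -c "
from h import *
a=load('s16')[0].astype(int);b=load('s0' if 0 else 'scene0')[0].astype(int)
for n,(u,v) in dict(jar=(357,225),dropper=(392,237),pin=(402,286)).items(): print(n,abs(a-b)[v-15:v+15,u-12:u+12].mean().round(1))"
```

```text
15.6 [631.2808145  171.4955575  241.02260427] [0.07613324 0.56274603 0.09092694]
w16 659 [581.3 174.  138.6] [-0.089  0.024]
s16 40 [576.9 172.6 137.4] [-0.061  0.07 ]
jar 2.4
dropper 3.2
pin 2.6
```

View pics/s16.png

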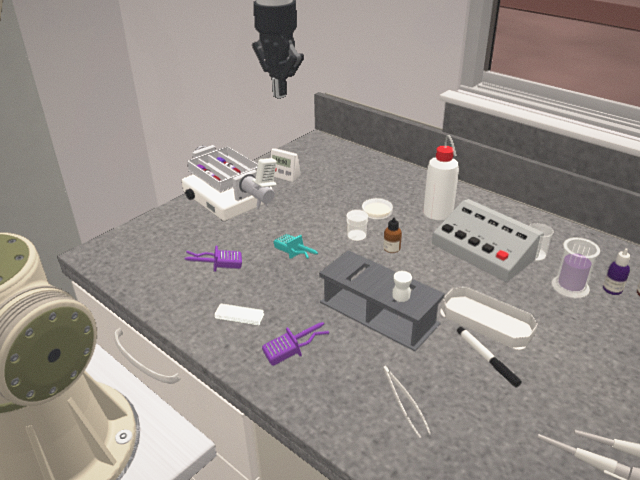

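The clip is on the shank at (265,172), the gripper is clear, and the jar (357,225), dropper (392,237) and plain pin (402,286) haven't moved.

```bash
python3 -c "
from station import arm
print(arm.sign_off())"
```

```text
the job is handed in; nothing more can be done
None
```

The hairpin clip is on the lock pin and released. Its straight leg goes down the cross hole and its flange is on the shank. I handed the job in at about 15.7 s.

**Checks that passed:**
- **Snapped home:** as the clip went down, the force on the gripper turned to a pull of about 3 N. The flange then stopped against 15 N of push at the expected height, with its underside at about 90–91 mm.
- **Legs:** the last scene crops show the straight leg out below the shank and what looks like the sprung leg's tip under it. I had no view along the shank to see the sprung leg hugging it.
- **Rest of the scene:** the plain pin, jar and dropper bottle are unchanged in the pictures. The gripper ended clear of everything.

**Checks that disagreed:**
- **Lean:** once released, the clip leans about 5–9° towards +x, probably from slack in the hole. I nudged it upright with a light touch of the closed fingers, and it settled back to the same lean, so I left it there.
- **Fingertip height:** in the pictures the fingertips sat about 20–35 mm higher than the description says. The pads therefore held only the top of the grip, but it did not slip.

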